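# Clamp a setting ring with a slotted cam screw

### The job

Take the stout screwdriver out of its stand, turn it lightly on the head of the ring clamp until the blade drops into the slot, then turn clockwise until the jaw nips the setting ring snugly in the V, without leaning on the screw or squeezing the ring hard. Then put the screwdriver back in the hole of its stand. Work the clamp with the screwdriver only and leave everything else where it is.

Things in the scene. Friction and masses are not known exactly. Their poses are not given: they have to be found in the camera images.
- screwdriver: stout flat-blade screwdriver with a black hexagonal handle, 136 mm long, about 90 g, standing blade down in the middle hole of its stand. Origin in the middle of the blade's edge, z up along the handle, x along the blade's width. Blade 12 x 2.2 mm; shaft 7 mm thick; handle from 62 to 136 mm, 20 mm across flats, one pair of flats facing y and -y. It stands with its handle's foot on the stand.
- blade_edge (a point): the middle of the screwdriver's blade edge (the screwdriver's origin); 8 mm above the desk while it stands in its stand
- driver_stand: grey stand, 66 x 120 mm, 70 mm high (73 with the rod caps): a base plate and a top plate on four rods, three holes in a row along y in the top plate. Origin under its centre on the desk, z up. The middle hole, 16 mm wide with a small chamfer, is the screwdriver's; the two outer ones are 10 mm wide and empty. Fixed to the desk.
- stand_hole (a point): centre of the mouth of the stand's middle hole, at the height of the top plate (70 mm over the desk); put back, the handle's foot rests here and the blade's edge is 62 mm below
- ring_clamp: steel ring clamp fixed to the desk: base plate 164 x 86 x 14 mm, origin near its middle on the desk, x from the cam screw towards the V, z up. Turning the cam screw clockwise (from above) pushes a sprung jaw along x, 4 mm per rad, and nips the ring against the V after about 1.1 rad from fully open. The screw stays where it is left. Hard stop at 1.6 rad.
- screw_top (a point): centre of the top of the cam screw's round head, 46 mm over the desk at x = -46 mm, y = 0 of the clamp; axes as the clamp. Head 24 mm wide; straight slot 3 mm wide, 6 mm deep, right across, edges chamfered 1.4 mm. Slot lies along the clamp's x when fully open and starts 0 to 0.8 rad clockwise from that (not measured). Turns against about 0.15 Nm, plus 0.004 Nm per N on the ring.
- v_jaw: the fixed V of the clamp, dark steel, 90 degrees, top 30 mm over the desk. The pose given is that of the clamp's origin. Once the ring is nipped the force on the V grows by about 80 to 110 N per rad of screw; 5 to 20 N is snug (some 0.05 Nm more on the screw), more than 30 N is too hard
- setting_ring: plain steel setting ring, knurled outside, 54 mm in diameter, 18 mm high, bore about 28 mm, 0.24 kg, lying loose on the clamp's base plate between jaw and V. Origin at the centre of its underside, 14 mm over the desk, z up
- ring_seat (a point): where the ring's origin is when the ring is nipped in the V (within 1 mm): on the clamp's base plate, x = 25 mm, y = 0 of the clamp
- micrometer: outside micrometer lying on the desk, 46 x 140 x 14 mm, origin under its centre; leave it alone
- oil_pot: small round pot with a cap, 51 mm wide, 36 mm high, on the desk, origin under its centre; leave it alone
- small_screwdriver: thin precision screwdriver, 143 x 11 mm, lying on the desk, origin under its middle; too small for this slot, leave it alone
Mind the look-alikes: they are no part of the job. Of the things like the screwdriver, leave any that is pink or yellow; of the rest the larger one is meant.

How it is judged (in metres and radians):
On the way, in this order (a step that is already met when the one before it is completed fails the run):
1. the blade is down in the slot of the cam screw, the screwdriver upright (z of blade_edge in the frame of screw_top below -0.003 m and horizontal distance between blade_edge and screw_top below 0.005 m and angle between screwdriver's own z axis and vertical below 0.15 rad), for 0.2 s.
2. with the blade still in the slot the jaw nips the setting ring (all of step 1 and contact force between v_jaw and setting_ring above 5 N), for 0.2 s.
At the end, for the whole second after the job is handed in: The setting ring lies flat within 3 mm of its seat, nipped in the V with more than 5 N; the screwdriver stands upright (within 0.12 rad) in the middle hole of its stand, blade edge at least 55 mm below the mouth and within 6 mm of its axis; both at rest (contact force between v_jaw and setting_ring above 5 N and horizontal distance between setting_ring and ring_seat below 0.003 m and angle between setting_ring's own z axis and vertical below 0.08 rad and horizontal distance between blade_edge and stand_hole below 0.006 m and z of blade_edge in the frame of stand_hole below -0.055 m and angle between screwdriver's own z axis and vertical below 0.12 rad and linear speed of screwdriver below 0.02 m/s and linear speed of setting_ring below 0.01 m/s); the robot touches nothing.
It fails at once if the screwdriver presses on the clamp with more than 30 N while its blade is not down in the slot (contact force between screwdriver and ring_clamp above 30 N and z of blade_edge in the frame of screw_top above -0.0025 m).
It fails at once if the setting ring is squeezed into the V with more than 30 N (contact force between v_jaw and setting_ring above 30 N).
It fails at once if the robot itself touches the clamp (contact force between any of the arm, the fingers and ring_clamp above 1 N).
It fails at once if the robot itself touches the setting ring (contact force between any of the arm, the fingers and setting_ring above 1 N).
It fails at once if micrometer, oil pot or small screwdriver is shifted by more than 20 mm (distance of any of micrometer, oil_pot, small_screwdriver from where it was at the start of the episode above 0.02 m).
It also fails if it takes over 72 s, if anything falls off the work surface, if the arm or the gripper's body presses on something with over 40 N, if the wrist force passes 120 N, or if a joint passes its speed limit or range.

### The arm

A 6-joint arm with a two-finger parallel gripper is mounted at the origin on the work surface; the furniture and walls round the work are solid. World frame = base frame: x ahead of the robot, y to its left, z up, the work surface at z = 0. Lengths are in m, angles in degrees, forces in N, time in s.
With the tool pointing down it reaches from about 0.3 to 0.75 m from the base axis. Payload 8.5 kg.
Tool frame: the origin (TCP) lies on the centre line of the jaws, within the pads' length; the fingertips stand 11 mm ahead of it and the grasp point (between the pads) lies 8 mm behind it; x points along the fingers, y is the direction in which the jaws open and shut, and the axes are right-handed (so a half turn about x gives the same grasp; the last joint's range is limited). The gripper opens to 85 mm and grips with 20 to 120 N. Pads are 22 mm wide; open, the fingers measure 114 mm over their backs; the gripper's body (76 mm by 85 mm) begins 54 mm behind the grasp point. The pads swing forward as they close: fully open they stand 13 mm farther back than shut.
Start: joints at [-78.111, 21.807, 74.336, -0, 83.858, -12.336], TCP at [0.226, -0.502, 0.242] pointing down, gripper open.
Joint ranges: [-178.18, 178.18], [-50.72, 133.34], [12.68, 142.11], [-81.47, 261.47], [9.98, 163.14], [-165.26, 165.26]. Speed limits (degrees/s): [136.94, 136.94, 180, 180, 180, 180].

### API

Orientations are given as a 3x3 rotation matrix whose columns are the frame's x, y, z axes.
In Python, from rig import env gives the robot as it stands.
- The arm moves only by the tool carry_out, never from a script. Its argument "motion" is a list that holds one entry, the list of rows, each a list of 7 numbers: the shift along the tool's x, y, z in cm, then the turn, a rotation vector about the tool's x, y, z in rad, then the finger opening in cm, from 0 to 8.54. A call has 1 to 5 rows; each row is the pose to reach, as a shift and turn from the pose commanded when the call began, along the tool's axes at that moment; what a row does not reach only later rows make up. A row lasts 1/12 s, in which the tool goes at most 41.7 mm and 7.16 degrees, less where a joint would pass 70% of its speed; a pose out of reach is approached as far as the arm can. A call with a gripper value outside its range is refused whole. The fingers move at their own pace and stop on an object; "grip_force" is the grip in N (left out, the last holds). Time passes only in rows, so rows that repeat a pose let the fingers close. It gives the time, the measured TCP pose, the force and the opening at its end, in the units of the state.
- env.observe(): the state, without advancing time (a new reading comes with each control period).
- env.get_image(name): name is "scene" or "side" or "wrist"; returns a dict with "image" (400x640x3 uint8, red, green, blue), "fov_y" (degrees; the focal length in pixels is half the picture's height over the tangent of half this angle, whatever the lens; pixels are square), "cx", "cy" (the principal point, pixels), "R" (3x3) and "t" (3): a world point X has camera coordinates R X + t. Camera axes: x right, y down, z forward; pixel columns grow to the right and rows downward; lengths in m; the calibration is good to about 2 mm. The wrist camera is an equidistant fisheye: a pixel r from the principal point sees the ray r / f radians off the axis. A picture is of the moment at which its call begins. There is no depth.
- env.close_job(): hands the job in, once; it reports no verdict.
The state is a dict: "time_s": time; "q": joint angles; "qvel": joint speeds; "joint_efforts": joint torques, N m; "position": TCP position; "tool_rot": TCP orientation; "ft_force": force on the tool from outside, world axes, zero at the start; "wrist_torque": the same for the moment, N m; "grip_width": finger opening in m.
Only numpy, scipy, OpenCV 4.12 (cv2) and the standard library are available. Lean on these libraries where they do the work, as an engineer would, in place of code of your own. Each camera call takes 0.05 s, during which the arm holds its last target. There are 200 camera calls.

## Working session

There is one attempt and no reset: what is moved stays moved. The work goes in short steps, Python scripts to look and compute and a tool call to move; the robot and the scene stay as the last step left them, time stands still between calls to the robot, and variables do not carry over. Pictures are saved under pics/ and viewed, on a budget of 10 in all, crops included, one or two more only if the job needs it, and the job is handed in when it is done.

Besides the shell and the picture viewer there is one more tool, called after "Call:" by a JSON object that holds its "fn" and its "kwargs", one argument or row to a line. carry_out: Moves the arm, as the interface text tells. Its arguments: {"type":"object","properties":{"motion":{"type":"array","items":{"type":"array","items":{"type":"array","items":{"type":"number"}}}},"grip_force":{"type":"number"}},"required":["motion"]}

```bash
ls; mkdir -p pics; python3 - <<'E'
from rig import env
import cv2,numpy as np
s=env.observe();print(s)
for n in("scene","side"):
    d=env.get_image(n);cv2.imwrite(f"pics/{n}0.png",d["image"][:,:,::-1]);print(n,d["fov_y"],d["cx"],d["cy"],d["R"],d["t"])
E
```

```text
pics
{'time_s': 0.0, 'q': array([-7.81105401e+01,  2.18432037e+01,  7.43871823e+01,  1.20940793e-03,
        8.38574328e+01, -1.23343875e+01]), 'qvel': array([ 0.14209015, -0.01378188, -0.04760533,  0.00353356, -0.07610433,
       -0.0137739 ]), 'joint_efforts': array([ 1.21778226e-03, -4.48454368e+01, -2.31274474e+01, -1.20941231e-04,
        4.71151929e-03, -4.05358776e-06]), 'position': array([ 0.22562129, -0.50128018,  0.24167672]), 'tool_rot': array([[-2.95242163e-04,  4.10300343e-01, -9.11950405e-01],
       [ 1.50416942e-03, -9.11949231e-01, -4.10300301e-01],
       [-9.99998825e-01, -1.49286586e-03, -3.47915365e-04]]), 'ft_force': array([ 0.97127646, -0.55593827, -0.83706761]), 'wrist_torque': array([0.0017424 , 0.02904504, 0.01447367]), 'grip_width': 0.08526636304519543}
scene 55.52494766095486 318.82340525047164 197.76359170171733 [[ 0.46370529 -0.88586913 -0.01460441]
 [-0.39381776 -0.19132079 -0.89905724]
 [ 0.79365293  0.42264908 -0.43758746]] [-0.18592332  0.29157714  0.40325546]
side 49.29102665866978 323.57827589294357 198.01224591557028 [[-0.95621377 -0.29229526 -0.01478845]
 [-0.13304758  0.4791466  -0.86759258]
 [ 0.26067904 -0.8276364  -0.49705575]] [0.54886632 0.10128681 0.7968429 ]
```

View pics/scene0.png

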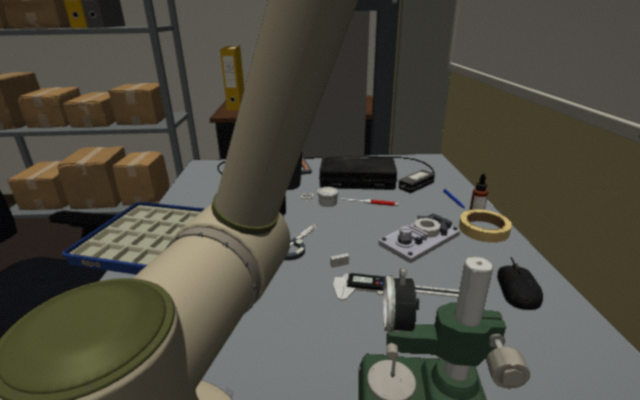

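View pics/side0.png

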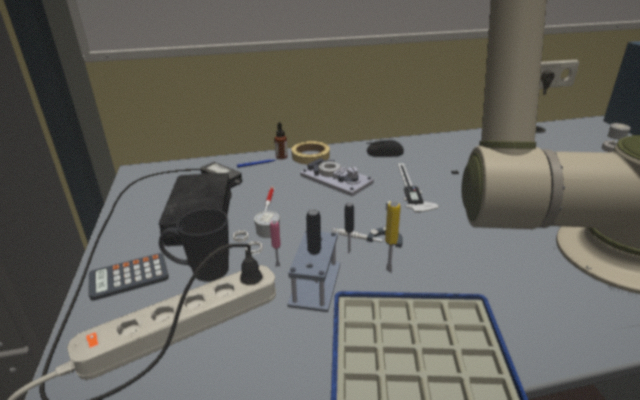

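Scene: the clamp is at (420,235), with its screw head at about (405,235) and the ring at (428,226). The arm hides the stand.
Side: possible screwdrivers are black in the stand (313,228), smaller black (349,217), pink (275,232), yellow (392,222) and the small red one lying down (268,200). By the description it is the larger black one at (313,228), which I'll check in a crop.

```bash
cat > h.py <<'E'
import numpy as np,cv2
from rig import env
def ray(d,u,v):
    f=200/np.tan(np.radians(d["fov_y"])/2); R=np.array(d["R"]);t=np.array(d["t"])
    x,y=u-d["cx"],v-d["cy"]
    if d.get("fish"):
        r=np.hypot(x,y);a=r/f;c=np.array([x/r*np.sin(a),y/r*np.sin(a),np.cos(a)]) if r>0 else np.array([0,0,1.])
    else: c=np.array([x/f,y/f,1])
    return -R.T@t,R.T@c
def onz(d,u,v,z):
    o,k=ray(d,u,v);return o+k*(z-o[2])/k[2]
def proj(d,X):
    f=200/np.tan(np.radians(d["fov_y"])/2);c=np.array(d["R"])@X+np.array(d["t"])
    if d.get("fish"):
        r=np.hypot(c[0],c[1]);a=np.arctan2(r,c[2]);return d["cx"]+f*a*c[0]/r,d["cy"]+f*a*c[1]/r
    return d["cx"]+f*c[0]/c[2],d["cy"]+f*c[1]/c[2]
def get(n):
    d=dict(env.get_image(n));d["fish"]=n=="wrist";return d
E
python3 - <<'E'
from h import *
np.set_printoptions(precision=4,suppress=True)
d=get("side");e=get("scene");w=get("wrist")
print("cam",ray(d,0,0)[0],ray(e,0,0)[0],ray(w,0,0)[0],w["fov_y"],w["cx"],w["cy"])
print("side: driver top",onz(d,313,211,.144),"small black top",onz(d,349,205,.1),"clamp",onz(d,337,176,.02))
print("scene: screw",onz(e,405,231,.046),"ring",onz(e,428,224,.032))
a=cv2.resize(d["image"][180:320,240:420],None,fx=4,fy=4,interpolation=cv2.INTER_CUBIC)
b=w["image"]
cv2.imwrite("pics/crop1.png",a[:,:,::-1]);cv2.imwrite("pics/w1.png",b[:,:,::-1])
E
```

```text
cam [0.3306 0.7714 0.4921] [-0.119  -0.2794  0.4359] [ 0.2942 -0.4715  0.3736] 65.70646984690485 323.4101407650232 197.24671693409547
side: driver top [0.517  0.2343 0.144 ] small black top [0.4859 0.1302 0.1   ] clamp [ 0.5782 -0.1243  0.02  ]
scene: screw [ 0.5297 -0.1255  0.046 ] ring [ 0.6022 -0.1552  0.032 ]
```

View pics/crop1.png

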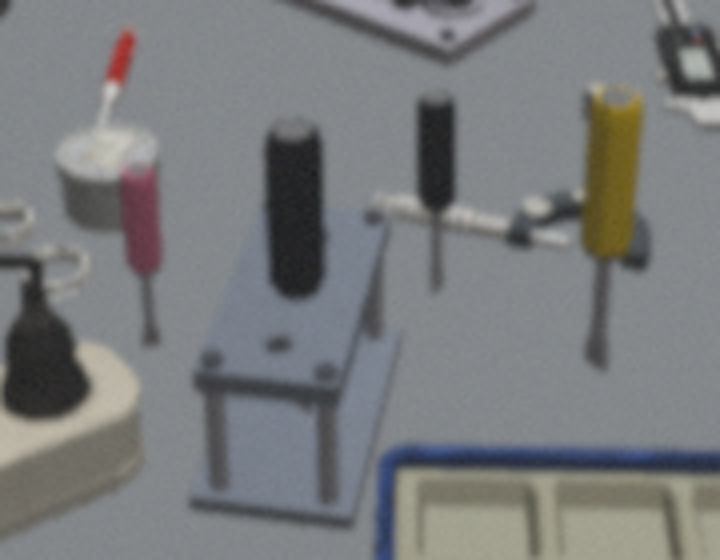

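View pics/w1.png

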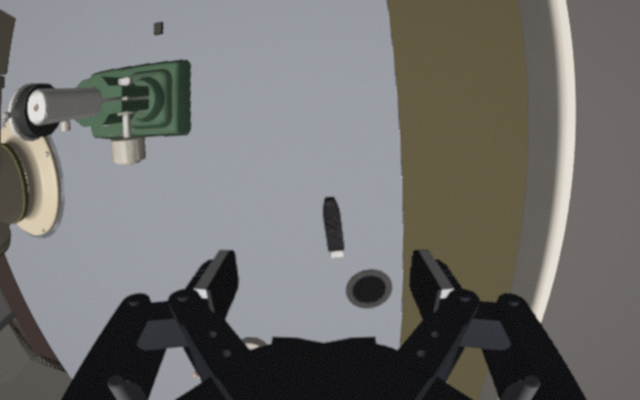

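The crop confirms the choice: the large black hex handle stands in the middle hole, with its top at side pixel (313,212) and its foot at (314,252). The smaller black, pink and yellow ones stand free beside it. The wrist view shows the green indicator stand, which I need to keep clear of.

```bash
python3 - <<'E'
from h import *
np.set_printoptions(precision=4,suppress=True)
d=get("side");e=get("scene");w=get("wrist")
c=lambda u,v,z:onz(d,240+u/4,180+v/4,z)[:2]
a,b,g=c(212,358,.073),c(326,371,.073),c(376,215,.073)
print("caps",a,b,g,"centre",(a+g)/2,"short",b-a,"long",g-b,np.degrees(np.arctan2(*(g-b)[::-1])),np.degrees(np.arctan2(*(a-b)[::-1])))
a,b,g=c(192,503,0.006),c(352,521,.006),c(400,332,.006)
print("base",a,b,g,"centre",(a+g)/2,b-a,g-b,np.degrees(np.arctan2(*(g-b)[::-1])))
print("handle foot",c(297,290,.07),"top",c(295,126,.144))
print("blades at z0: small black",c(436,290,0),"pink",c(151,342,0),"yellow",c(596,365,0))
for p in[(140,100),(85,100),(190,60),(190,135)]:print("green z0",onz(w,*p,0)[:2])
print("green rod top z.2", onz(w,37,106,.2),onz(e,478,265,.2),onz(e,478,265,.15),onz(w,37,106,.15))
print("clamp corners scene z.014",[onz(e,*p,.014)[:2] for p in[(380,238),(411,256),(460,232)]])
E
```

```text
caps [0.5314 0.2931] [0.4879 0.2885] [0.4978 0.1851] centre [0.5146 0.2391] short [-0.0435 -0.0046] long [ 0.0099 -0.1033] -84.5140093015331 6.00132092595112
base [0.5399 0.3024] [0.4768 0.2943] [0.4894 0.1766] centre [0.5146 0.2395] [-0.0631 -0.008 ] [ 0.0126 -0.1177] -83.88943774696658
handle foot [0.5151 0.2403] top [0.5155 0.2354]
blades at z0: small black [0.4834 0.1345] pink [0.5967 0.2067] yellow [0.4029 0.168 ]
green z0 [ 0.2123 -0.2397]
green z0 [ 0.1815 -0.1372]
green z0 [ 0.2844 -0.293 ]
green z0 [ 0.1947 -0.3295]
green rod top z.2 [ 0.2217 -0.2607  0.2   ] [ 0.2403 -0.2724  0.2   ] [ 0.3165 -0.271   0.15  ] [ 0.2008 -0.2001  0.15  ]
clamp corners scene z.014 [array([ 0.5327, -0.0746]), array([ 0.4973, -0.1493]), array([ 0.6301, -0.218 ])]
```

```bash
cat >> h.py <<'E'
from scipy.spatial.transform import Rotation as Ro
def down(psi):
    z=np.array([np.cos(np.radians(psi)),np.sin(np.radians(psi)),0]);x=np.array([0,0,-1.]);return np.c_[x,np.cross(z,x),z]
def plan(p,psi,n,dpsi=None,p0=None,R0=None):
    s=env.observe();p0=s["position"] if p0 is None else p0;R0=s["tool_rot"] if R0 is None else R0
    y0=np.degrees(np.arctan2(R0[1,2],R0[0,2]));dp=psi-y0 if dpsi is None else dpsi
    P,R=p0,R0
    for i in range(1,n+1):
        Pn=p0+(np.array(p)-p0)*i/n;Rn=down(y0+dp*i/n)
        print(np.round(100*R.T@(Pn-P),2).tolist(),np.round(Ro.from_matrix(R.T@Rn).as_rotvec(),3).tolist());P,R=Pn,Rn
E
python3 -c "
from h import *
plan([.575,.245,.30],6,5,161.8)"
```

```text
[-1.15, -10.75, -12.5] [-0.565, -0.0, 0.0]
[-1.16, -2.39, -16.31] [-0.565, 0.0, 0.0]
[-1.16, 6.71, -15.06] [-0.565, 0.0, 0.0]
[-1.16, 13.73, -9.13] [-0.565, 0.0, 0.0]
[-1.16, 16.48, -0.36] [-0.565, 0.0, 0.0]
```

Call:
{"fn": "carry_out", "kwargs": {
  "motion": [
    [[-0.23,-2.15,-2.5,-0.113,0,0,8.5],[-0.46,-4.3,-5,-0.226,0,0,8.5],[-0.7,-6.45,-7.5,-0.339,0,0,8.5],[-0.93,-8.6,-10,-0.452,0,0,8.5],[-1.15,-10.75,-12.5,-0.565,0,0,8.5]]
  ]
}}

```text
time_s: 0.82
position: [0.2959, -0.3508, 0.2539]
tool_rot: [[0.0, 0.838, -0.546], [-0.0, -0.546, -0.838], [-1.0, 0.0, -0.0]]
ft_force: [0.7, -0.5, 0.4]
grip_width: 0.0849
```

Call:
{"fn": "carry_out", "kwargs": {
  "motion": [
    [[-0.23,-0.48,-3.26,-0.113,0,0,8.5],[-0.46,-0.96,-6.5,-0.226,0,0,8.5],[-0.7,-1.44,-9.8,-0.339,0,0,8.5],[-0.93,-1.9,-13,-0.452,0,0,8.5],[-1.15,-2.4,-16.3,-0.565,0,0,8.5]]
  ]
}}

```text
time_s: 1.23
position: [0.3656, -0.2015, 0.2656]
tool_rot: [[0.0, 1.0, -0.013], [-0.0, -0.013, -1.0], [-1.0, 0.0, 0.0]]
ft_force: [0.2, -0.7, -1.3]
grip_width: 0.0848
```

Call:
{"fn": "carry_out", "kwargs": {
  "motion": [
    [[-0.23,1.34,-3,-0.113,0,0,8.5],[-0.46,2.7,-6,-0.226,0,0,8.5],[-0.7,4,-9,-0.339,0,0,8.5],[-0.93,5.4,-12,-0.452,0,0,8.5],[-1.15,6.7,-15,-0.565,0,0,8.5]]
  ]
}}

```text
time_s: 1.65
position: [0.4354, -0.0525, 0.2771]
tool_rot: [[0.001, 0.851, 0.525], [-0.0, 0.525, -0.851], [-1.0, 0.0, 0.0]]
ft_force: [0.3, -1.2, 0.6]
grip_width: 0.0849
```

Call:
{"fn": "carry_out", "kwargs": {
  "motion": [
    [[-0.23,2.75,-1.83,-0.113,0,0,5],[-0.46,5.5,-3.65,-0.226,0,0,5],[-0.7,8.2,-5.5,-0.339,0,0,5],[-0.93,11,-7.3,-0.452,0,0,5],[-1.15,13.7,-9.1,-0.565,0,0,5]]
  ]
}}

```text
time_s: 2.07
position: [0.505, 0.0966, 0.2885]
tool_rot: [[0.0, 0.438, 0.899], [-0.0, 0.899, -0.438], [-1.0, 0.0, 0.0]]
ft_force: [0.6, -0.0, -0.2]
grip_width: 0.0498
```

Call:
{"fn": "carry_out", "kwargs": {
  "motion": [
    [[-0.23,3.3,-0.07,-0.113,0,0,5],[-0.46,6.6,-0.15,-0.226,0,0,5],[-0.7,9.9,-0.2,-0.339,0,0,5],[-0.93,13.2,-0.3,-0.452,0,0,5],[-1.15,16.5,-0.35,-0.565,0,0,5]]
  ]
}}

```text
time_s: 2.48
position: [0.5748, 0.246, 0.2999]
tool_rot: [[-0.0, -0.112, 0.994], [-0.0, 0.994, 0.112], [-1.0, -0.0, -0.0]]
ft_force: [0.5, -0.3, 0.8]
grip_width: 0.0498
```

```bash
python3 - <<'E'
from h import *
np.set_printoptions(precision=4,suppress=True)
s=env.observe();print(s["time_s"],s["q"],s["position"],s["tool_rot"],s["ft_force"],s["grip_width"])
w=get("wrist");cv2.imwrite("pics/w2.png",w["image"][:,:,::-1])
print(proj(w,np.array([.5146,.2393,.07])),proj(w,np.array([.5146,.2393,.144])))
E
```

```text
2.4833 [ 12.3391  28.1106  54.5623  -0.0021  97.3277 -84.0799] [0.5748 0.246  0.2999] [[-0.     -0.1118  0.9937]
 [-0.      0.9937  0.1118]
 [-1.     -0.     -0.    ]] [ 0.5024 -0.3373  0.8301] 0.049843868497078385
(np.float64(324.8779664890759), np.float64(117.38667458683642)) (np.float64(325.1129836661208), np.float64(120.82056513607439))
```

View pics/w2.png

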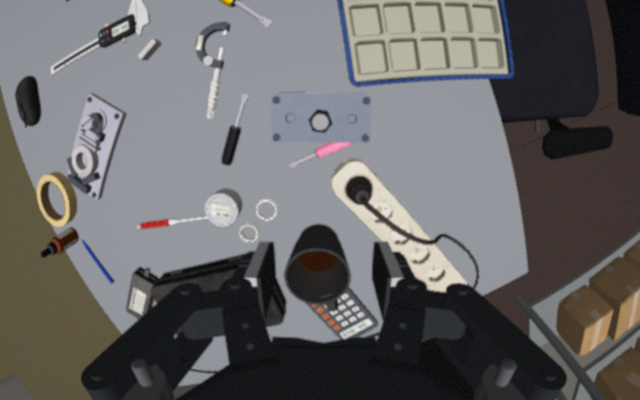

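The wrist view shows the stand square to the image, with caps at about (277,100), (365,100), (277,138) and (365,139). The hex handle end is at (320,121), and the other screwdrivers are lying flat on the desk. Next I'll measure the hex centre and orientation.

```bash
python3 - <<'E'
from h import *
np.set_printoptions(precision=4,suppress=True)
w=get("wrist");im=w["image"]
g=cv2.cvtColor(im,cv2.COLOR_RGB2GRAY)
G=cv2.resize(g[98:142,265:377],None,fx=7,fy=7,interpolation=cv2.INTER_CUBIC)
cv2.imwrite("pics/w2c.png",G)
m=(G<75).astype(np.uint8)
cs,_=cv2.findContours(m,cv2.RETR_EXTERNAL,cv2.CHAIN_APPROX_NONE)
for c in cs:
    if cv2.contourArea(c)<100:continue
    (x,y),(a,b),t=cv2.minAreaRect(c);u,v=265+(x-3)/7,98+(y-3)/7
    ar=cv2.contourArea(c)
    h=cv2.convexHull(c);p=cv2.approxPolyDP(h,8,True)[:,0]
    print(round(u,1),round(v,1),ar,round(a/7,1),round(b/7,1),round(t,1),"z.073",onz(w,u,v,.073)[:2],"z.144",onz(w,u,v,.144)[:2],p.tolist() if ar>2000 else "")
E
```

```text
319.4 128.9 286.0 1.8 5.8 70.0 z.073 [0.5298 0.2388] z.144 [0.524 0.239] 
309.3 127.3 214.5 4.6 1.5 39.0 z.073 [0.5293 0.227 ] z.144 [0.5236 0.2295] 
316.9 116.4 3327.5 22.2 16.5 17.2 z.073 [0.5158 0.2342] z.144 [0.5127 0.2353] [[338, 75], [413, 89], [437, 166], [407, 203], [291, 169], [285, 132]]
```

View pics/w2c.png

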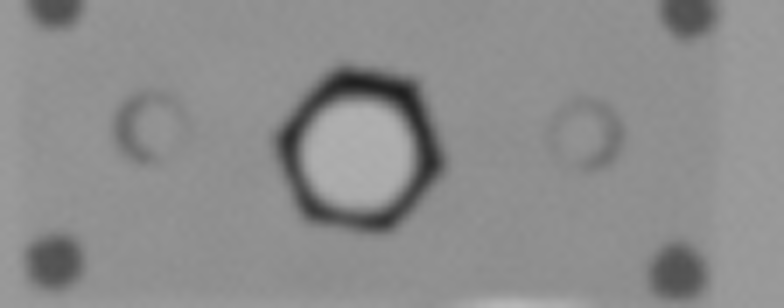

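The hex edges lie at about 10°, 70° and 130° in the image, and the holes at (153,128) and (587,135) in the crop give a stand yaw of about 5.5°. I'll grip across the pair of flats that needs tool z at yaw 26.7°. The blade direction, still ambiguous by 60°, I'll check after lifting.

```bash
python3 - <<'E'
from h import *
np.set_printoptions(precision=4,suppress=True)
w=get("wrist")
print("handle top",onz(w,316,118.7,.144),"stand centre",onz(w,317.4,117.3,.073))
print("clamp screw approx", onz(w,97,125,.046),"ring",onz(w,85,160,.032))
p=np.array([.5145,.2365,.19])
plan(p,26.7,1)
plan([*p[:2],.107],26.7,1,p0=p,R0=down(26.7))
E
```

```text
handle top [0.5139 0.2326 0.144 ] stand centre [0.5157 0.2327 0.073 ]
clamp screw approx [ 0.544  -0.0987  0.046 ] ring [ 0.6033 -0.142   0.032 ]
[10.9, -0.28, -6.08] [-0.357, -0.001, -0.0]
[8.3, 0.0, 0.0] [0.0, 0.0, 0.0]
```

Call:
{"fn": "carry_out", "kwargs": {
  "motion": [
    [[2.2,-0.06,-1.2,-0.07,0,0,5],[4.4,-0.12,-2.4,-0.14,0,0,5],[6.6,-0.18,-3.6,-0.21,0,0,5],[8.8,-0.24,-4.9,-0.28,0,0,5],[10.9,-0.28,-6.1,-0.357,0,0,5]]
  ]
}}

```text
time_s: 3.05
position: [0.5129, 0.2338, 0.1901]
tool_rot: [[-0.0, -0.448, 0.894], [-0.0, 0.894, 0.448], [-1.0, -0.0, -0.0]]
ft_force: [0.1, -0.7, -0.3]
grip_width: 0.05
```

```bash
python3 - <<'E'
from h import *
np.set_printoptions(precision=4,suppress=True)
s=env.observe();P,T=s["position"],s["tool_rot"];print(P,T[:,2])
w=get("wrist")
for z in(.144,.126,.107,.19):
    print(z,"tool axis px",proj(w,np.array([P[0],P[1],z])))
a=cv2.resize(w["image"][200:400,220:420],None,fx=3,fy=3,interpolation=cv2.INTER_CUBIC);cv2.imwrite("pics/w3.png",a[:,:,::-1])
np.save("w3.npy",np.array([w],dtype=object))
E
```

```text
[0.5129 0.2338 0.1901] [ 0.8942  0.4477 -0.0002]
0.144 tool axis px (np.float64(325.1420217161397), np.float64(230.21271735482873))
0.126 tool axis px (np.float64(325.0532626115137), np.float64(219.71623148858237))
0.107 tool axis px (np.float64(324.97279386615446), np.float64(210.31188439648307))
0.19 tool axis px (np.float64(325.4466836300892), np.float64(267.30092968693486))
```

View pics/w3.png

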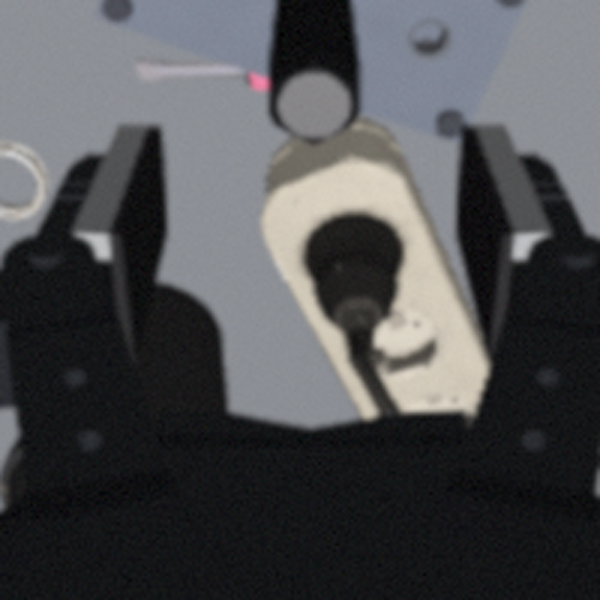

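The handle end is centred between the fingers: circle at crop (313,103) is (324.3,234.3) in full pixels, and the fingertip midpoint is at crop x≈312. Only a few mm along tool z remain to correct.

```bash
python3 - <<'E'
from h import *
np.set_printoptions(precision=4,suppress=True)
s=env.observe();P,T=s["position"],s["tool_rot"];w=get("wrist")
h=onz(w,324.3,234.3,.144);print(P,h,100*T.T@(h-P))
E
```

```text
[0.5095 0.2334 0.1861] [0.5103 0.2333 0.144 ] [ 4.2061 -0.0486  0.1032]
```

```bash
python3 - <<'E'
from h import *
np.set_printoptions(precision=4,suppress=True)
w=np.load("w3.npy",allow_pickle=True)[0];h=onz(w,324.3,234.3,.144)
s=env.observe();P,T=s["position"],s["tool_rot"];print(P,s["qvel"],h,100*T.T@(h-P),100*(P[2]-.107))
# fresh check from settled pose: dark ring/bright disc centroid near expected pixel
w=get("wrist");u,v=map(int,proj(w,h));g=cv2.cvtColor(w["image"],cv2.COLOR_RGB2GRAY)
c=g[v-25:v+25,u-25:u+25];c=cv2.resize(c,None,fx=4,fy=4,interpolation=cv2.INTER_CUBIC)
cs,_=cv2.findContours(((c>70)&(c<125)).astype(np.uint8),cv2.RETR_LIST,cv2.CHAIN_APPROX_NONE)
for k in cs:
    if cv2.contourArea(k)>2000:
        (x,y),r=cv2.minEnclosingCircle(k);U,V=u-25+(x-1.5)/4,v-25+(y-1.5)/4;print(r/4,cv2.contourArea(k)/(np.pi*r*r),U,V,onz(w,U,V,.144))
E
```

```text
[0.5114 0.2337 0.1885] [-0.0683 -0.5422 -8.8416  0.0189  3.8414  5.161 ] [0.5157 0.2346 0.144 ] [ 4.4447 -0.1193  0.4523] 8.147856505654287
11.225040435791016 0.8674470441144226 323.09375 238.25 [0.5159 0.2347 0.144 ]
29.881216049194336 0.32388695912768983 324.55588722229004 236.58319473266602 [0.5145 0.235  0.144 ]
```

Call:
{"fn": "carry_out", "kwargs": {
  "motion": [
    [[0,0,0,0,0,0,5],[0,0,0,0,0,0,5],[0,0,0,0,0,0,5],[0,0,0,0,0,0,5],[0,0,0,0,0,0,5]]
  ]
}}

```text
time_s: 3.62
position: [0.5146, 0.2351, 0.1913]
tool_rot: [[0.001, -0.446, 0.895], [0.0, 0.895, 0.446], [-1.0, -0.0, 0.001]]
ft_force: [0.1, -0.5, 0.4]
grip_width: 0.0501
```

```bash
python3 - <<'E'
from h import *
np.set_printoptions(precision=4,suppress=True)
s=env.observe();P,T=s["position"],s["tool_rot"];h=np.array([.5158,.2347,.144]);print(P,s["qvel"],T[:,2],100*T.T@(h-P),100*(P[2]-.107))
E
```

```text
[0.5146 0.2351 0.1913] [ 0.0694  0.2066  0.5478 -0.0176 -0.0778 -0.2155] [0.8949 0.4463 0.0009] [ 4.7266 -0.0856  0.0881] 8.426509438435893
```

Call:
{"fn": "carry_out", "kwargs": {
  "motion": [
    [[2.2,-0.04,0.05,0,0,0,5],[4.4,-0.08,0.09,0,0,0,5],[6.4,-0.08,0.09,0,0,0,5],[7.8,-0.08,0.09,0,0,0,5],[8.4,-0.08,0.09,0,0,0,5]]
  ]
}}

```text
time_s: 4.03
position: [0.5147, 0.2346, 0.105]
tool_rot: [[-0.003, -0.447, 0.895], [-0.001, 0.895, 0.447], [-1.0, 0.001, -0.003]]
ft_force: [-0.3, -1.5, -0.2]
grip_width: 0.0502
```

Call:
{"fn": "carry_out", "kwargs": {
  "motion": [
    [[0,0,0,0,0,0,5],[0,0,0,0,0,0,5],[0,0,0,0,0,0,4],[0,0,0,0,0,0,3],[0,0,0,0,0,0,2.6]]
  ],
  "grip_force": 40
}}

```text
time_s: 4.45
position: [0.5157, 0.2348, 0.1076]
tool_rot: [[0.001, -0.447, 0.895], [0.0, 0.895, 0.447], [-1.0, -0.0, 0.001]]
ft_force: [1.0, 0.0, -0.0]
grip_width: 0.026
```

Call:
{"fn": "carry_out", "kwargs": {
  "motion": [
    [[0,0,0,0,0,0,2.4],[0,0,0,0,0,0,2.2],[0,0,0,0,0,0,2.0],[0,0,0,0,0,0,1],[0,0,0,0,0,0,0]]
  ]
}}

```text
time_s: 4.87
position: [0.5154, 0.2349, 0.1071]
tool_rot: [[0.0, -0.447, 0.895], [0.0, 0.895, 0.447], [-1.0, 0.0, 0.0]]
ft_force: [-1.1, 2.1, 3.6]
grip_width: 0.0198
```

Call:
{"fn": "carry_out", "kwargs": {
  "motion": [
    [[0,0,0,0,0,0,0],[0,0,0,0,0,0,0],[0,0,0,0,0,0,0],[0,0,0,0,0,0,0]]
  ],
  "grip_force": 60
}}

```text
time_s: 5.2
position: [0.5154, 0.2348, 0.1071]
tool_rot: [[0.0, -0.447, 0.895], [0.0, 0.895, 0.447], [-1.0, 0.0, 0.0]]
ft_force: [-1.3, 0.2, 5.5]
grip_width: 0.019
```

Call:
{"fn": "carry_out", "kwargs": {
  "motion": [
    [[-1,0,0,0,0,0,0],[-3,0,0,0,0,0,0],[-6,0,0,0,0,0,0],[-9,0,0,0,0,0,0],[-11,0,0,0,0,0,0]]
  ]
}}

```text
time_s: 5.62
position: [0.5157, 0.2347, 0.2199]
tool_rot: [[0.003, -0.447, 0.895], [0.0, 0.895, 0.447], [-1.0, -0.001, 0.003]]
ft_force: [-0.4, 0.1, -1.4]
grip_width: 0.0192
```

Call:
{"fn": "carry_out", "kwargs": {
  "motion": [
    [[0,0,0,0,0,0,0],[0,0,0,0,0,0,0],[0,0,0,0,0,0,0],[0,0,0,0,0,0,0],[0,0,0,0,0,0,0]]
  ]
}}

```text
time_s: 6.03
position: [0.515, 0.2346, 0.2156]
tool_rot: [[-0.002, -0.447, 0.895], [-0.001, 0.895, 0.447], [-1.0, 0.001, -0.002]]
ft_force: [-1.3, -0.1, -0.9]
grip_width: 0.0194
```

```bash
python3 - <<'E'
from h import *
np.set_printoptions(precision=4,suppress=True)
s=env.observe();P,T=s["position"],s["tool_rot"];print(P,T[:,2],s["ft_force"],s["grip_width"])
w=get("wrist");d=get("side")
E=P+T@[.0991,0,0];u,v=proj(w,E);U,V=proj(d,E);print(u,v,U,V)
f=lambda im,u,v,r,k:cv2.resize(im[int(v)-r:int(v)+r,int(u)-r:int(u)+r],None,fx=k,fy=k,interpolation=cv2.INTER_CUBIC)
cv2.imwrite("pics/bl.png",np.hstack([f(w["image"],u,v,33,6),f(d["image"],U,V,33,6)])[:,:,::-1])
E
```

```text
[0.515  0.2346 0.2156] [ 0.8947  0.4467 -0.0025] [-1.3101 -0.0778 -0.8818] 0.019419937843632887
324.86765523497627 203.3972211395542 314.8414613528241 226.31122465799288
```

View pics/bl.png

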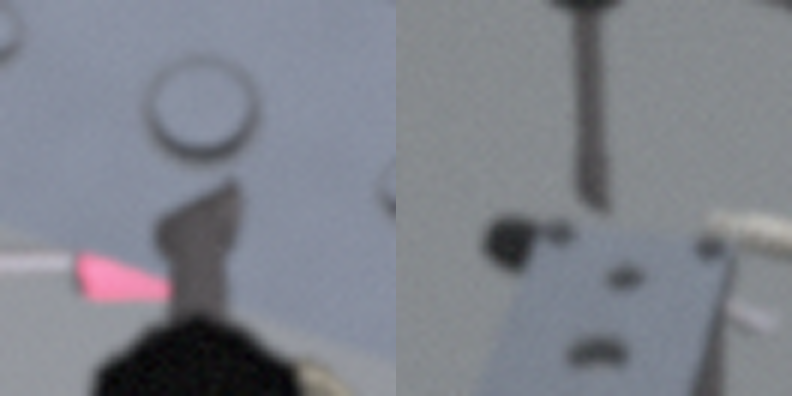

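The wrist crop (left) shows the blade edge running from (160,225) to (235,185), tilted about 30° from tool y. The side crop (right) shows it running from upper left to lower right. Both fit blade yaw = tool yaw − 60°. Next stop is the clamp.

```bash
python3 - <<'E'
from h import *
plan([.61,-.10,.216],10,2)
E
```

```text
[0.0, -17.09, -3.23] [0.144, -0.002, -0.0]
[0.0, -17.38, -0.74] [0.144, 0.0, 0.0]
```

Call:
{"fn": "carry_out", "kwargs": {
  "motion": [
    [[0,-2.5,-0.5,0.02,0,0,0],[0,-6,-1.1,0.05,0,0,0],[0,-9.5,-1.8,0.08,0,0,0],[0,-13.3,-2.5,0.11,0,0,0],[0,-17.1,-3.2,0.144,0,0,0]]
  ]
}}

```text
time_s: 6.55
position: [0.5632, 0.0659, 0.2166]
tool_rot: [[-0.001, -0.313, 0.95], [0.0, 0.95, 0.313], [-1.0, 0.0, -0.0]]
ft_force: [1.9, -0.4, -0.6]
grip_width: 0.0195
```

Call:
{"fn": "carry_out", "kwargs": {
  "motion": [
    [[0,-3.8,-0.2,0.03,0,0,0],[0,-7.6,-0.3,0.06,0,0,0],[0,-11.4,-0.5,0.1,0,0,0],[0,-15,-0.65,0.13,0,0,0],[0,-17.4,-0.75,0.144,0,0,0]]
  ]
}}

```text
time_s: 6.97
position: [0.611, -0.1035, 0.2162]
tool_rot: [[-0.001, -0.171, 0.985], [-0.0, 0.985, 0.171], [-1.0, -0.0, -0.001]]
ft_force: [0.6, 0.5, -1.2]
grip_width: 0.0192
```

Call:
{"fn": "carry_out", "kwargs": {
  "motion": [
    [[0,0,0,0,0,0,0],[0,0,0,0,0,0,0],[0,0,0,0,0,0,0],[0,0,0,0,0,0,0],[0,0,0,0,0,0,0]]
  ]
}}

```text
time_s: 7.38
position: [0.6105, -0.0989, 0.217]
tool_rot: [[-0.0, -0.176, 0.984], [0.0, 0.984, 0.176], [-1.0, 0.0, 0.0]]
ft_force: [1.4, -0.2, -0.6]
grip_width: 0.0191
```

```bash
python3 - <<'E'
from h import *
import pickle
np.set_printoptions(precision=4,suppress=True)
s=env.observe();P,T=s["position"],s["tool_rot"];print(P,T[:,2],s["ft_force"],s["grip_width"],s["q"])
w=get("wrist");pickle.dump(w,open("w4.pkl","wb"))
u,v=proj(w,np.array([.55,-.12,.04]));u,v=int(u),int(v);x0,y0=max(0,u-75),max(0,v-60);print(u,v,x0,y0)
cv2.imwrite("pics/cl.png",cv2.resize(w["image"][y0:y0+120,x0:x0+150],None,fx=5,fy=5,interpolation=cv2.INTER_CUBIC)[:,:,::-1])
E
```

```text
[ 0.6105 -0.0989  0.217 ] [0.9844 0.176  0.    ] [ 1.4    -0.2126 -0.6196] 0.019069523175466032 [ -20.1563   29.7577   65.1949    0.005    85.0499 -120.2912]
314 117 239 57
```

View pics/cl.png

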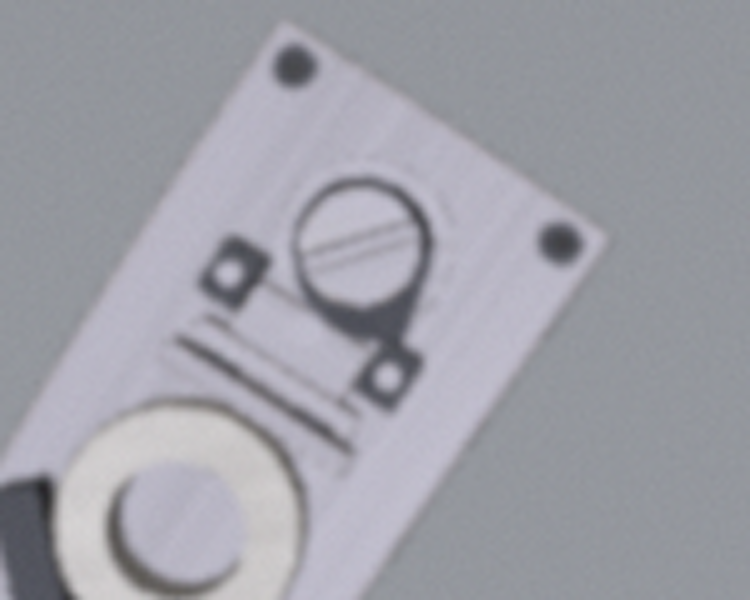

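The picture shows the clamp clearly. The screw head is centred at crop (362,245), which is pixel (311,105.6). Its slot runs from (310,261) to (415,229), about 39° clockwise from the clamp's x. The ring is at crop (180,500), with the jaw plate just in front of it.

```bash
python3 - <<'E'
from h import *
import pickle
np.set_printoptions(precision=4,suppress=True)
w=pickle.load(open("w4.pkl","rb"))
q=lambda x,y,z:onz(w,239+(x-2)/5,57+(y-2)/5,z)
yaw=lambda a,b:np.degrees(np.arctan2(*(b-a)[1::-1]))
S=q(362,245,.046);a,b=q(415,229,.046),q(310,261,.046)
print("screw",S,"slot yaw",yaw(a,b),"head width",np.linalg.norm(q(424,245,.046)-q(299,245,.046)))
c1,c2,c3=q(285,22,.014),q(605,237,.014),q(0,455,.014)
cl=yaw(c1,c3);print("corners",c1,c2,"short",np.linalg.norm(c1-c2),"clamp yaw",cl,yaw(c1,c2)+90-180)
ring=q(180,500,.032);print("ring",ring,"screw->ring",yaw(S,ring),np.linalg.norm((ring-S)[:2]))
s=env.observe();P,T=s["position"],s["tool_rot"]
print("from P",P,100*T.T@(S-P)); 
E
```

```text
screw [ 0.5392 -0.1253  0.046 ] slot yaw -63.15206209427575 head width 0.0241252716306248
corners [ 0.4943 -0.1511  0.014 ] [ 0.5283 -0.0758  0.014 ] short 0.08259066848908247 clamp yaw -24.795984584802834 -24.323511878638072
ring [ 0.5976 -0.1544  0.032 ] screw->ring -26.509693444461373 0.06532537862573354
from P [ 0.6105 -0.099   0.217 ] [17.0995 -1.3317 -7.4851]
```

```bash
python3 - <<'E'
from h import *
S=np.array([.5392,-.1253,0]);T=down(-3.15)
p=S-T@[0,-.0007,.0006];p[2]=.161;print(p);plan(p,-3.15,1)
E
```

```text
[ 0.53863937 -0.12456809  0.161     ]
[5.6, -1.25, -7.52] [0.232, 0.0, -0.0]
```

Call:
{"fn": "carry_out", "kwargs": {
  "motion": [
    [[0.3,-0.3,-1.9,0.06,0,0,0],[1.2,-0.6,-3.8,0.12,0,0,0],[2.6,-0.9,-5.6,0.18,0,0,0],[4.2,-1.15,-6.9,0.22,0,0,0],[5.6,-1.25,-7.5,0.232,0,0,0]]
  ]
}}

```text
time_s: 7.85
position: [0.5375, -0.1252, 0.1605]
tool_rot: [[-0.0, 0.059, 0.998], [-0.0, 0.998, -0.059], [-1.0, -0.0, -0.0]]
ft_force: [0.4, -0.2, -0.9]
grip_width: 0.0192
```

Call:
{"fn": "carry_out", "kwargs": {
  "motion": [
    [[0,0,0,0,0,0,0],[0,0,0,0,0,0,0],[0,0,0,0,0,0,0],[0,0,0,0,0,0,0],[0,0,0,0,0,0,0]]
  ]
}}

```text
time_s: 8.27
position: [0.5396, -0.1254, 0.1616]
tool_rot: [[0.001, 0.056, 0.998], [-0.001, 0.998, -0.056], [-1.0, -0.001, 0.001]]
ft_force: [-0.1, -0.4, -1.4]
grip_width: 0.0193
```

```bash
python3 - <<'E'
from h import *
import pickle
np.set_printoptions(precision=4,suppress=True)
s=env.observe();P,T=s["position"],s["tool_rot"];print(P,np.degrees(np.arctan2(T[1,2],T[0,2])),s["ft_force"],s["grip_width"],s["q"])
w=get("wrist");pickle.dump(w,open("w5.pkl","wb"))
u,v=proj(w,P+T@[.0991,0,0]);u,v=int(u),int(v);x0,y0=u-40,v-35;print(u,v,x0,y0)
cv2.imwrite("pics/al.png",cv2.resize(w["image"][y0:y0+70,x0:x0+80],None,fx=8,fy=8,interpolation=cv2.INTER_CUBIC)[:,:,::-1])
E
```

```text
[ 0.5396 -0.1254  0.1616] -3.2067253424317217 [-0.1248 -0.3611 -1.35  ] 0.01929357817951667 [ -25.3251   26.2381   81.2772    0.0015   72.3936 -112.1188]
325 202 285 167
```

View pics/al.png

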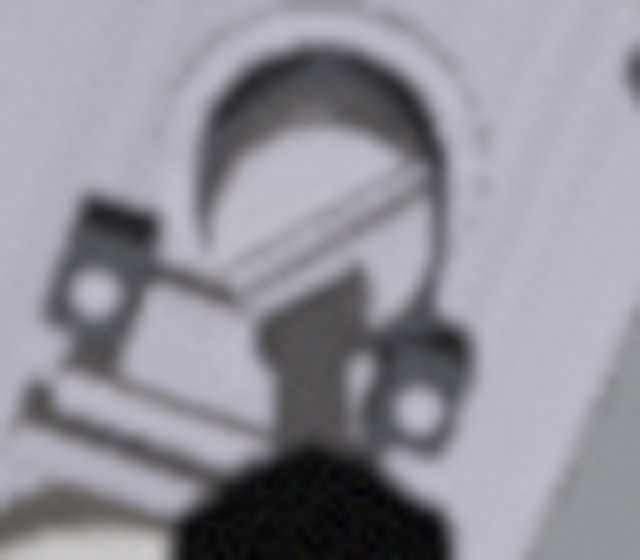

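The slot runs from (225,285) to (430,170), and the blade edge from (262,330) to (362,268). They are parallel within about 2°, and the head is just beyond the blade in the view.

```bash
python3 - <<'E'
from h import *
import pickle
np.set_printoptions(precision=4,suppress=True)
w=pickle.load(open("w5.pkl","rb"))
q=lambda x,y,z:onz(w,285+(x-3.5)/8,167+(y-3.5)/8,z)
yaw=lambda a,b:np.degrees(np.arctan2(*(b-a)[1::-1]))
a,b=q(430,170,.046),q(225,285,.046);c,d=q(362,268,.0625),q(262,330,.0625)
print("slot",(a+b)/2,yaw(a,b),np.linalg.norm(a-b));print("blade",(c+d)/2,yaw(c,d),np.linalg.norm(c-d))
s=env.observe();P,T=s["position"],s["tool_rot"];print(P,100*T.T@((a+b)/2-(c+d)/2))
E
```

```text
slot [ 0.5386 -0.1252  0.046 ] -62.78117346938917 0.02477663446726768
blade [ 0.5408 -0.1269  0.0625] -60.003921152780606 0.011736125793145655
[ 0.5395 -0.1254  0.1614] [ 1.6497  0.1541 -0.2306]
```

Call:
{"fn": "carry_out", "kwargs": {
  "motion": [
    [[0.2,0.12,-0.17,0.026,0,0,0],[0.5,0.12,-0.17,0.026,0,0,0],[0.8,0.12,-0.17,0.026,0,0,0],[1.1,0.12,-0.17,0.026,0,0,0],[1.35,0.12,-0.17,0.026,0,0,0]]
  ]
}}

```text
time_s: 8.73
position: [0.5373, -0.1242, 0.1469]
tool_rot: [[-0.0, 0.082, 0.997], [0.0, 0.997, -0.082], [-1.0, 0.0, -0.0]]
ft_force: [0.7, 0.4, -1.0]
grip_width: 0.019
```

Call:
{"fn": "carry_out", "kwargs": {
  "motion": [
    [[0,0,0,0,0,0,0],[0,0,0,0,0,0,0],[0.05,0,0,0,0,0,0],[0.1,0,0,0,0,0,0],[0.15,0,0,0,0,0,0]]
  ]
}}

```text
time_s: 9.15
position: [0.5374, -0.1242, 0.1459]
tool_rot: [[0.0, 0.083, 0.997], [-0.0, 0.997, -0.083], [-1.0, -0.0, 0.0]]
ft_force: [-0.1, -0.0, -1.0]
grip_width: 0.0196
```

Call:
{"fn": "carry_out", "kwargs": {
  "motion": [
    [[0.03,0,0,0,0,0,0],[0.06,0,0,0,0,0,0],[0.09,0,0,0,0,0,0],[0.12,0,0,0,0,0,0],[0.15,0,0,0,0,0,0]]
  ]
}}

```text
time_s: 9.57
position: [0.5373, -0.1242, 0.1443]
tool_rot: [[0.0, 0.083, 0.997], [-0.0, 0.997, -0.083], [-1.0, -0.0, 0.0]]
ft_force: [0.8, -0.2, -0.5]
grip_width: 0.0191
```

Call:
{"fn": "carry_out", "kwargs": {
  "motion": [
    [[0.03,0,0,0,0,0,0],[0.06,0,0,0,0,0,0],[0.09,0,0,0,0,0,0],[0.12,0,0,0,0,0,0],[0.12,0,0,0,0,0,0]]
  ]
}}

```text
time_s: 9.98
position: [0.5376, -0.1242, 0.1432]
tool_rot: [[0.001, 0.083, 0.997], [-0.0, 0.997, -0.083], [-1.0, 0.0, 0.001]]
ft_force: [1.7, 0.2, 0.5]
grip_width: 0.0192
```

Call:
{"fn": "carry_out", "kwargs": {
  "motion": [
    [[0.02,0,0,0,0,0,0],[0.04,0,0,0,0,0,0],[0.06,0,0,0,0,0,0],[0.08,0,0,0,0,0,0],[0.08,0,0,0,0,0,0]]
  ]
}}

```text
time_s: 10.4
position: [0.5375, -0.1242, 0.1424]
tool_rot: [[0.001, 0.083, 0.997], [0.0, 0.997, -0.083], [-1.0, 0.0, 0.001]]
ft_force: [2.6, 1.4, -0.1]
grip_width: 0.0196
```

```bash
python3 - <<'E'
from h import *
np.set_printoptions(precision=4,suppress=True)
s=env.observe();print(s["position"],s["ft_force"],s["wrist_torque"],s["qvel"])
E
```

```text
[ 0.5375 -0.1242  0.1424] [ 2.5565  1.3929 -0.1333] [ 0.3235 -0.645   0.0191] [-0.0295  0.0159  0.0322  0.0309  0.005  -0.0471]
```

Call:
{"fn": "carry_out", "kwargs": {
  "motion": [
    [[0,0.015,0.025,0,0,0,0],[0.04,0.03,0.05,0,0,0,0],[0.08,0.03,0.05,0,0,0,0],[0.12,0.03,0.05,0,0,0,0],[0.15,0.03,0.05,0,0,0,0]]
  ]
}}

```text
time_s: 10.82
position: [0.5378, -0.1239, 0.1407]
tool_rot: [[-0.0, 0.083, 0.997], [0.0, 0.997, -0.083], [-1.0, 0.0, -0.0]]
ft_force: [1.9, 0.6, -0.2]
grip_width: 0.0195
```

```bash
python3 - <<'E'
from h import *
np.set_printoptions(precision=4,suppress=True)
s=env.observe();print(s["position"],s["ft_force"],s["wrist_torque"],s["q"])
E
```

```text
[ 0.5378 -0.1239  0.1407] [ 1.9073  0.589  -0.155 ] [ 0.2244 -0.4243  0.0535] [ -25.2695   27.3885   83.1946    0.0047   69.425  -110.5252]
```

Blade is 4.4 mm into the slot with no vertical load. I'll turn gently about the blade and watch the torque.

Call:
{"fn": "carry_out", "kwargs": {
  "motion": [
    [[0,0.004,0.004,0.04,0,0,0],[0,0.008,0.008,0.08,0,0,0],[0,0.012,0.012,0.12,0,0,0],[0,0.016,0.016,0.16,0,0,0],[0,0.02,0.02,0.2,0,0,0]]
  ]
}}

```text
time_s: 11.23
position: [0.538, -0.1236, 0.1407]
tool_rot: [[-0.0, 0.281, 0.96], [0.0, 0.96, -0.281], [-1.0, 0.0, -0.0]]
ft_force: [1.8, 1.4, 0.8]
grip_width: 0.019
```

```bash
cat > st.py <<'E'
from h import *
np.set_printoptions(precision=4,suppress=True)
s=env.observe();T=s["tool_rot"];print(round(s["time_s"],2),s["position"],"psi",np.degrees(np.arctan2(T[1,2],T[0,2])),s["ft_force"],s["wrist_torque"],s["grip_width"],s["joint_efforts"][5],s["qvel"][5])
E
python3 st.py
```

```text
11.23 [ 0.538  -0.1236  0.1407] psi -16.298619742898804 [1.8336 1.4083 0.7554] [ 0.3192 -0.4124  0.1671] 0.01900416460349346 -0.46684968285262585 27.292413587999143
```

Call:
{"fn": "carry_out", "kwargs": {
  "motion": [
    [[0,0.002,0.002,0.02,0,0,0],[0,0.004,0.004,0.04,0,0,0],[0,0.006,0.006,0.06,0,0,0],[0,0.008,0.008,0.08,0,0,0],[0,0.01,0.01,0.1,0,0,0]]
  ]
}}

```text
time_s: 11.65
position: [0.5381, -0.1236, 0.1407]
tool_rot: [[-0.0, 0.375, 0.927], [0.0, 0.927, -0.375], [-1.0, 0.0, -0.0]]
ft_force: [1.7, 2.4, -0.7]
grip_width: 0.0195
```

```bash
python3 st.py
```

```text
11.65 [ 0.5381 -0.1236  0.1407] psi -22.022643060470838 [ 1.7127  2.4437 -0.6622] [ 0.4517 -0.4342  0.1739] 0.01951038875644998 -0.16768310219049454 13.718538531743452
```

Call:
{"fn": "carry_out", "kwargs": {
  "motion": [
    [[0,0.002,0.002,0.016,0,0,0],[0,0.004,0.004,0.032,0,0,0],[0,0.006,0.006,0.048,0,0,0],[0,0.008,0.008,0.064,0,0,0],[0,0.008,0.008,0.08,0,0,0]]
  ]
}}

```text
time_s: 12.07
position: [0.5382, -0.1235, 0.1408]
tool_rot: [[-0.0, 0.448, 0.894], [0.0, 0.894, -0.448], [-1.0, 0.0, -0.0]]
ft_force: [0.8, 2.0, -0.9]
grip_width: 0.0195
```

```bash
python3 st.py
```

```text
12.07 [ 0.5382 -0.1235  0.1408] psi -26.603983936337087 [ 0.8143  1.9889 -0.9465] [ 0.7504 -0.4305  0.184 ] 0.0195365476532631 -0.09536233730614185 10.906982224297794
```

Call:
{"fn": "carry_out", "kwargs": {
  "motion": [
    [[0,0.002,0.002,0.016,0,0,0],[0,0.004,0.004,0.032,0,0,0],[0,0.006,0.006,0.048,0,0,0],[0,0.008,0.008,0.064,0,0,0],[0,0.008,0.008,0.08,0,0,0]]
  ]
}}

```text
time_s: 12.48
position: [0.5384, -0.1235, 0.1408]
tool_rot: [[-0.0, 0.518, 0.855], [0.0, 0.855, -0.518], [-1.0, 0.0, -0.0]]
ft_force: [1.5, 2.7, -2.1]
grip_width: 0.0195
```

```bash
python3 st.py
```

```text
12.48 [ 0.5384 -0.1235  0.1408] psi -31.191776456910297 [ 1.4992  2.714  -2.0652] [ 0.8439 -0.4489  0.1815] 0.019526051739545573 -0.09370968444272876 10.866980893171439
```

Call:
{"fn": "carry_out", "kwargs": {
  "motion": [
    [[0,0,0,0.012,0,0,0],[0,0.002,0.002,0.024,0,0,0],[0,0.004,0.004,0.036,0,0,0],[0,0.005,0.005,0.048,0,0,0],[0,0.005,0.005,0.06,0,0,0]]
  ]
}}

```text
time_s: 12.9
position: [0.5384, -0.1235, 0.1408]
tool_rot: [[-0.0, 0.568, 0.823], [0.0, 0.823, -0.568], [-1.0, 0.0, -0.0]]
ft_force: [2.2, 3.6, -2.7]
grip_width: 0.0191
```

```bash
python3 st.py
```

```text
12.9 [ 0.5384 -0.1235  0.1408] psi -34.60456120287866 [ 2.195   3.639  -2.6747] [ 0.915  -0.5066  0.1436] 0.01907579197951801 -0.026158542023040354 8.184461488377448
```

```bash
cat > av.py <<'E'
from h import *
np.set_printoptions(precision=4,suppress=True)
L=[]
for i in range(8):
    env.get_image("side");s=env.observe();L.append([*s["ft_force"],*s["wrist_torque"],s["joint_efforts"][5]])
L=np.array(L);print("mean",L.mean(0),"sd tz",L[:,5].std());T=s["tool_rot"];print(s["time_s"],s["position"],np.degrees(np.arctan2(T[1,2],T[0,2])))
E
python3 av.py
```

```text
mean [ 1.5538  3.5232 -2.0675  0.8579 -0.4504  0.1425  0.1635] sd tz 0.02239097116594948
13.3 [ 0.5385 -0.1236  0.1408] -34.532749822173734
```

Call:
{"fn": "carry_out", "kwargs": {
  "motion": [
    [[0,0,0,0.01,0,0,0],[0,0.002,0.002,0.02,0,0,0],[0,0.003,0.003,0.03,0,0,0],[0,0.004,0.004,0.04,0,0,0],[0,0.004,0.004,0.04,0,0,0]]
  ]
}}

```text
time_s: 13.72
position: [0.5385, -0.1236, 0.1408]
tool_rot: [[-0.0, 0.6, 0.8], [0.0, 0.8, -0.6], [-1.0, -0.0, -0.0]]
ft_force: [1.7, 4.7, -2.3]
grip_width: 0.0192
```

```bash
python3 av.py
```

```text
mean [ 2.0053  3.2503 -2.6802  0.8473 -0.4466  0.1589  0.173 ] sd tz 0.030164773478465724
14.1167 [ 0.5385 -0.1236  0.1408] -36.823913401723765
```

Call:
{"fn": "carry_out", "kwargs": {
  "motion": [
    [[0,0,0,0.01,0,0,0],[0,0.002,0.002,0.02,0,0,0],[0,0.003,0.003,0.03,0,0,0],[0,0.004,0.004,0.04,0,0,0],[0,0.004,0.004,0.04,0,0,0]]
  ]
}}

```text
time_s: 14.53
position: [0.5386, -0.1236, 0.1408]
tool_rot: [[-0.0, 0.632, 0.775], [0.0, 0.775, -0.632], [-1.0, 0.0, -0.0]]
ft_force: [1.7, 2.8, -2.8]
grip_width: 0.0193
```

```bash
sed -i 's/sd tz",L\[:,5\].std()/eff",L[:,6]/' av.py; python3 av.py
```

```text
mean [ 1.3768  3.3131 -2.8184  0.8841 -0.4361  0.129   0.1724] eff [0.2344 0.186  0.167  0.1604 0.1582 0.1577 0.1576 0.1577]
14.9333 [ 0.5386 -0.1236  0.1408] -39.1189562035352
```

Call:
{"fn": "carry_out", "kwargs": {
  "motion": [
    [[0,0,0,0.01,0,0,0],[0,0.002,0.002,0.02,0,0,0],[0,0.003,0.003,0.03,0,0,0],[0,0.004,0.004,0.04,0,0,0],[0,0.004,0.004,0.04,0,0,0]]
  ]
}}

```text
time_s: 15.35
position: [0.5386, -0.1235, 0.1408]
tool_rot: [[0.0, 0.662, 0.749], [0.0, 0.749, -0.662], [-1.0, 0.0, -0.0]]
ft_force: [1.5, 4.0, -2.1]
grip_width: 0.0191
```

```bash
python3 av.py
```

```text
mean [ 1.5295  3.5507 -2.9182  0.9626 -0.4659  0.1673  0.1728] eff [0.2347 0.1864 0.1674 0.1608 0.1587 0.1581 0.158  0.1581]
15.75 [ 0.5386 -0.1235  0.1408] -41.410755459284545
```

Settled joint-6 torque is flat at 0.158 Nm, so the ring isn't nipped yet. I'll take one look at the screw and ring.

```bash
python3 - <<'E'
from h import *
import pickle
w=get("wrist");d=get("scene");D=get("side")
pickle.dump((w,d,D),open("w6.pkl","wb"))
S=np.array([.5389,-.1252,.046]);C=np.array([.58,-.14,.03])
def f(d,X,rx,ry,k):
    u,v=map(int,proj(d,X));print(u-rx,v-ry);return cv2.resize(d["image"][v-ry:v+ry,u-rx:u+rx],None,fx=k,fy=k,interpolation=cv2.INTER_CUBIC)
a=f(w,S,40,30,5);b=f(d,C,50,37,4)[:296];c=f(D,C,50,37,4)[:296]
top=np.zeros((300,800,3),np.uint8);top[:,:400]=a;top[:296,400:]=b
bot=np.zeros((296,800,3),np.uint8);bot[:,:400]=c
cv2.imwrite("pics/mid.png",np.vstack([top,bot])[:,:,::-1])
E
```

```text
283 174
368 191
288 132
```

View pics/mid.png

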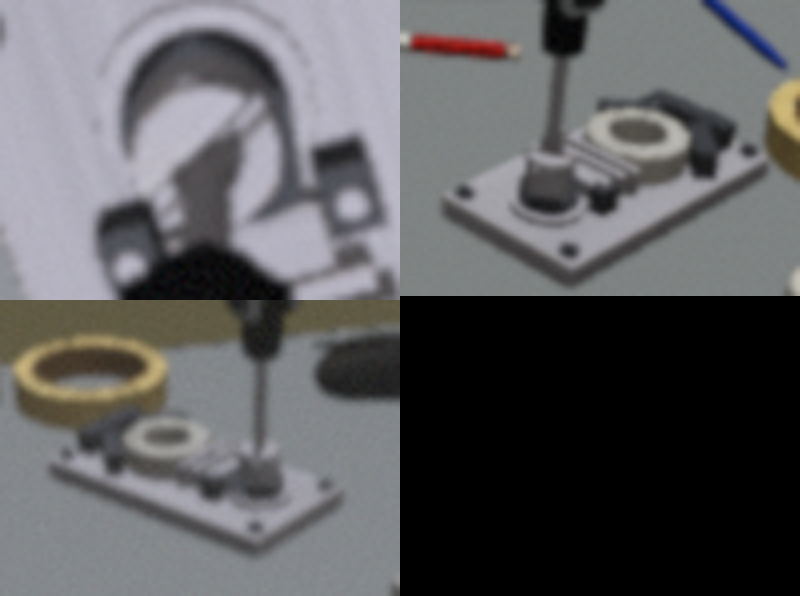

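```bash
python3 - <<'E'
from h import *
import pickle
np.set_printoptions(precision=4,suppress=True)
w,d,D=pickle.load(open("w6.pkl","rb"))
q=lambda x,y,z=.046:onz(w,283+(x-2)/5,174+(y-2)/5,z)
yaw=lambda a,b:np.degrees(np.arctan2(*(b-a)[1::-1]))
for a,b in[((260,107),(172,187)),((262,105),(185,172)),((250,100),(165,185))]:print(yaw(q(*a),q(*b)),q(*a),q(*b))
# zoom for slot lines
g=cv2.cvtColor(w["image"],cv2.COLOR_RGB2GRAY)[186:220,303:347]
cv2.imwrite("pics/slot.png",cv2.resize(g,None,fx=18,fy=17,interpolation=cv2.INTER_CUBIC))
# ring position from scene view, bright ellipse top at z=.032
e=d["image"];hsv=cv2.cvtColor(e,cv2.COLOR_RGB2GRAY)
print(onz(d,368+(640-400-2)/4,191+(133-2)/4,.032),"side ring",onz(D,288+(167-2)/4,132+(437-300-2)/4,.032))
E
```

```text
-87.58965969382142 [ 0.5385 -0.1138  0.046 ] [ 0.5393 -0.1326  0.046 ]
-88.86130093390658 [ 0.5385 -0.1134  0.046 ] [ 0.5388 -0.1294  0.046 ]
-84.93090170557181 [ 0.5366 -0.1142  0.046 ] [ 0.5383 -0.1332  0.046 ]
[ 0.6028 -0.154   0.032 ] side ring [ 0.6048 -0.1496  0.032 ]
```

View pics/slot.png

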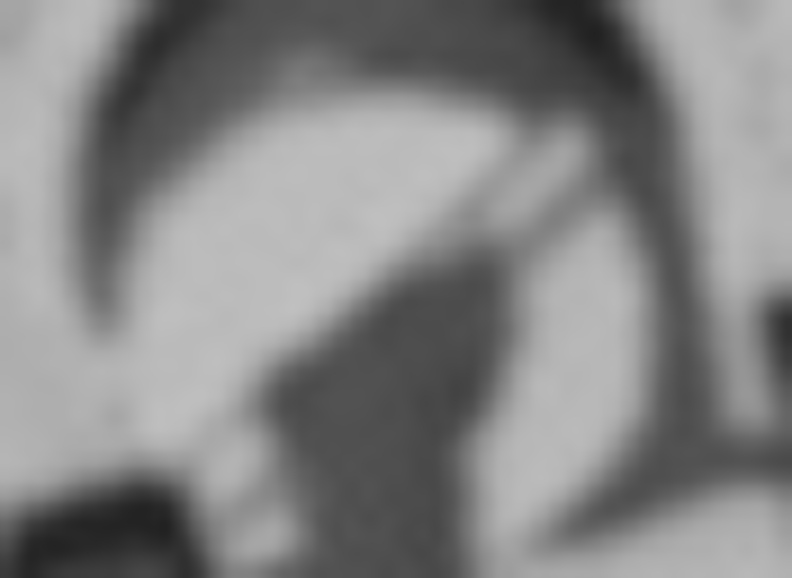

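Slot yaw is about −87 to −92°, so the screw sits at about 1.1 to 1.2 rad with the blade well down in the slot. The ring is near its seat in both views. I'll continue in small steps.

Call:
{"fn": "carry_out", "kwargs": {
  "motion": [
    [[0,0,0,0.01,0,0,0],[0,0.002,0.002,0.02,0,0,0],[0,0.003,0.003,0.03,0,0,0],[0,0.004,0.004,0.04,0,0,0],[0,0.004,0.004,0.04,0,0,0]]
  ]
}}

```text
time_s: 16.32
position: [0.5387, -0.1235, 0.1408]
tool_rot: [[0.0, 0.692, 0.722], [0.0, 0.722, -0.692], [-1.0, 0.0, -0.0]]
ft_force: [2.5, 3.9, -2.8]
grip_width: 0.019
```

```bash
python3 av.py
```

```text
mean [ 1.7091  3.8927 -2.7612  0.996  -0.4747  0.1615  0.1755] eff [0.2375 0.1891 0.1701 0.1634 0.1614 0.1608 0.1608 0.1608]
16.7167 [ 0.5387 -0.1235  0.1408] -43.7005148232062
```

Call:
{"fn": "carry_out", "kwargs": {
  "motion": [
    [[0,0,0,0.01,0,0,0],[0,0.002,0.002,0.02,0,0,0],[0,0.003,0.003,0.03,0,0,0],[0,0.004,0.004,0.04,0,0,0],[0,0.004,0.004,0.04,0,0,0]]
  ]
}}

```text
time_s: 17.13
position: [0.5388, -0.1235, 0.1408]
tool_rot: [[0.0, 0.72, 0.694], [0.0, 0.694, -0.72], [-1.0, 0.0, 0.0]]
ft_force: [1.5, 3.6, -3.6]
grip_width: 0.0188
```

```bash
python3 av.py
```

```text
mean [ 1.9326  4.0234 -2.7223  1.0624 -0.5     0.1675  0.1794] eff [0.2413 0.193  0.174  0.1675 0.1654 0.1648 0.1647 0.1648]
17.5333 [ 0.5388 -0.1236  0.1408] -45.99579508854136
```

Call:
{"fn": "carry_out", "kwargs": {
  "motion": [
    [[0,0,0,0.01,0,0,0],[0,0.002,0.002,0.02,0,0,0],[0,0.003,0.003,0.03,0,0,0],[0,0.004,0.004,0.04,0,0,0],[0,0.004,0.004,0.04,0,0,0]]
  ]
}}

```text
time_s: 17.95
position: [0.5388, -0.1236, 0.1408]
tool_rot: [[0.0, 0.747, 0.665], [0.0, 0.665, -0.747], [-1.0, 0.0, -0.0]]
ft_force: [2.1, 4.2, -3.1]
grip_width: 0.0188
```

```bash
python3 av.py
```

```text
mean [ 1.7501  4.6199 -3.0383  1.1009 -0.5121  0.1849  0.184 ] eff [0.2459 0.1976 0.1786 0.172  0.1699 0.1694 0.1693 0.1694]
18.35 [ 0.5388 -0.1236  0.1408] -48.28768559618277
```

Call:
{"fn": "carry_out", "kwargs": {
  "motion": [
    [[0,0,0,0.01,0,0,0],[0,0.002,0.002,0.02,0,0,0],[0,0.003,0.003,0.03,0,0,0],[0,0.004,0.004,0.04,0,0,0],[0,0.004,0.004,0.04,0,0,0]]
  ]
}}

```text
time_s: 18.77
position: [0.5389, -0.1235, 0.1408]
tool_rot: [[-0.0, 0.773, 0.634], [0.0, 0.634, -0.773], [-1.0, 0.0, -0.0]]
ft_force: [1.8, 4.6, -3.4]
grip_width: 0.0193
```

```bash
python3 av.py
```

```text
mean [ 1.7174  4.4828 -3.0205  1.1386 -0.5239  0.1806  0.189 ] eff [0.2509 0.2026 0.1836 0.1771 0.1749 0.1744 0.1743 0.1744]
19.1667 [ 0.5388 -0.1236  0.1408] -50.57951687414013
```

Torque is up 0.016 Nm, but it grows more slowly than expected. I'll check numerically whether the slot still follows the tool, and where the ring is.

```bash
cat > sl.py <<'E'
from h import *
import pickle,sys
np.set_printoptions(precision=4,suppress=True)
def slot(w):
    g=cv2.GaussianBlur(cv2.cvtColor(w["image"],cv2.COLOR_RGB2GRAY),(0,0),.6).astype(float)
    # sample along image direction (1,1)/sqrt2 crossing the upper slot wall / blade
    u0,v0=proj(w,np.array([.5389,-.1252,.046]))
    pts=[]
    for t in np.arange(-4.5,4.6,.5):            # along slot ~ (1,-1)
        s=np.arange(-8,6,.1);U=u0+(t*1+s)*.7071;V=v0+(-t+s)*.7071
        p=cv2.remap(g.astype(np.float32),U.astype(np.float32)[None],V.astype(np.float32)[None],cv2.INTER_LINEAR)[0]
        k=np.argmin(np.gradient(cv2.GaussianBlur(p[None],(0,0),4)[0]))
        pts.append([U[k],V[k]])
    pts=np.array(pts,np.float32);vx,vy,x,y=cv2.fitLine(pts,cv2.DIST_HUBER,0,.01,.01).ravel()
    r=np.abs((pts-[x,y])@[-vy,vx]);a,b=onz(w,x-8*vx,y-8*vy,.046),onz(w,x+8*vx,y+8*vy,.046)
    if a[1]<b[1]:a,b=b,a
    return np.degrees(np.arctan2(*(b-a)[1::-1])),np.degrees(np.arctan2(vy,vx)),r.max(),np.median(r)
w,d,D=pickle.load(open("w6.pkl","rb"));print("w6",slot(w))
W=get("wrist");print("now",slot(W))
def ring(d,im):
    g=cv2.cvtColor(im,cv2.COLOR_RGB2GRAY);u,v=map(int,proj(d,np.array([.603,-.154,.032])));c=g[v-14:v+14,u-18:u+18]
    k=cv2.resize(c,None,fx=8,fy=8,interpolation=cv2.INTER_CUBIC);_,m=cv2.threshold(k,0,255,cv2.THRESH_OTSU)
    out=[]
    for c in cv2.findContours(255-m,cv2.RETR_LIST,cv2.CHAIN_APPROX_NONE)[0]:
        a=cv2.contourArea(c)
        if 1500<a<12000:
            M=cv2.moments(c);U,V=u-18+(M["m10"]/M["m00"]-3.5)/8,v-14+(M["m01"]/M["m00"]-3.5)/8;out.append((a,U,V,onz(d,U,V,.032)[:2]))
    return out
d2=get("scene")
for n,im in(("t0",cv2.imread("pics/scene0.png")[:,:,::-1]),("w6",d["image"]),("now",d2["image"])):print(n,ring(d,np.ascontiguousarray(im)))
E
python3 sl.py
```

```text
w6 (np.float64(-88.80506405955167), np.float32(-41.141544), np.float32(0.12749171), np.float32(0.06134557))
now (np.float64(-97.65258552446052), np.float32(-41.461254), np.float32(0.19365177), np.float32(0.0440681))
t0 [(3570.5, 426.97393864071324, 223.50766991084348, array([ 0.6033, -0.1528]))]
w6 [(3565.0, 427.0742812061711, 223.45203366058905, array([ 0.6036, -0.1529]))]
now [(3571.0, 427.112824372258, 223.4229732567908, array([ 0.6038, -0.153 ]))]
```

Call:
{"fn": "carry_out", "kwargs": {
  "motion": [
    [[0,0,0,0.01,0,0,0],[0,0.002,0.002,0.02,0,0,0],[0,0.003,0.003,0.03,0,0,0],[0,0.004,0.004,0.04,0,0,0],[0,0.004,0.004,0.04,0,0,0]]
  ]
}}

```text
time_s: 19.68
position: [0.5389, -0.1236, 0.1408]
tool_rot: [[0.0, 0.798, 0.603], [0.0, 0.603, -0.798], [-1.0, 0.0, -0.0]]
ft_force: [1.9, 4.7, -3.0]
grip_width: 0.0194
```

```bash
python3 av.py; python3 sl.py
```

```text
mean [ 1.7692  4.5554 -3.0118  1.1871 -0.5331  0.1619  0.1893] eff [0.2329 0.1938 0.1835 0.1812 0.1807 0.1807 0.1806 0.1806]
20.0833 [ 0.5389 -0.1236  0.1408] -52.903982192642616
w6 (np.float64(-88.80506405955167), np.float32(-41.141544), np.float32(0.12749171), np.float32(0.06134557))
now (np.float64(-100.46378235304971), np.float32(-40.98237), np.float32(0.22238216), np.float32(0.052556474))
t0 [(3570.5, 426.97393864071324, 223.50766991084348, array([ 0.6033, -0.1528]))]
w6 [(3565.0, 427.0742812061711, 223.45203366058905, array([ 0.6036, -0.1529]))]
now [(3551.5, 427.12306713125906, 223.40927835656296, array([ 0.6039, -0.153 ]))]
```

Call:
{"fn": "carry_out", "kwargs": {
  "motion": [
    [[0,0,0,0.01,0,0,0],[0,0.002,0.002,0.02,0,0,0],[0,0.003,0.003,0.03,0,0,0],[0,0.004,0.004,0.04,0,0,0],[0,0.004,0.004,0.04,0,0,0]]
  ]
}}

```text
time_s: 20.6
position: [0.539, -0.1236, 0.1408]
tool_rot: [[-0.0, 0.821, 0.57], [0.0, 0.57, -0.821], [-1.0, 0.0, -0.0]]
ft_force: [1.3, 5.5, -3.8]
grip_width: 0.0193
```

```bash
python3 av.py; python3 sl.py
```

```text
mean [ 1.8404  4.8142 -3.2484  1.1875 -0.5356  0.1805  0.1946] eff [0.2383 0.1992 0.1888 0.1866 0.1861 0.186  0.186  0.186 ]
21.0 [ 0.539  -0.1236  0.1408] -55.199989840298485
w6 (np.float64(-88.80506405955167), np.float32(-41.141544), np.float32(0.12749171), np.float32(0.06134557))
now (np.float64(-102.03849101316894), np.float32(-41.70343), np.float32(0.29079795), np.float32(0.05103779))
t0 [(3570.5, 426.97393864071324, 223.50766991084348, array([ 0.6033, -0.1528]))]
w6 [(3565.0, 427.0742812061711, 223.45203366058905, array([ 0.6036, -0.1529]))]
now [(3571.0, 427.1343286194343, 223.41601908895734, array([ 0.6038, -0.153 ]))]
```

The torque rise is only 0.028 Nm, which by the given law is about 7 N. The angle alone would suggest more, so I'll compare the jaw and ring with the start pictures.

```bash
python3 - <<'E'
from h import *
d=get("scene");D=get("side");R=[]
for dd,n in((d,"scene"),(D,"side")):
    u,v=map(int,proj(dd,np.array([.585,-.147,.03])));print(n,u-25,v-18)
    row=[]
    for im in(cv2.imread(f"pics/{n}0.png"),dd["image"][:,:,::-1]):
        row.append(cv2.resize(im[v-18:v+18,u-25:u+25],None,fx=8,fy=8,interpolation=cv2.INTER_CUBIC))
    R.append(np.hstack(row))
cv2.imwrite("pics/cmp.png",np.vstack(R))
E
```

```text
scene 396 209
side 311 149
```

View pics/cmp.png

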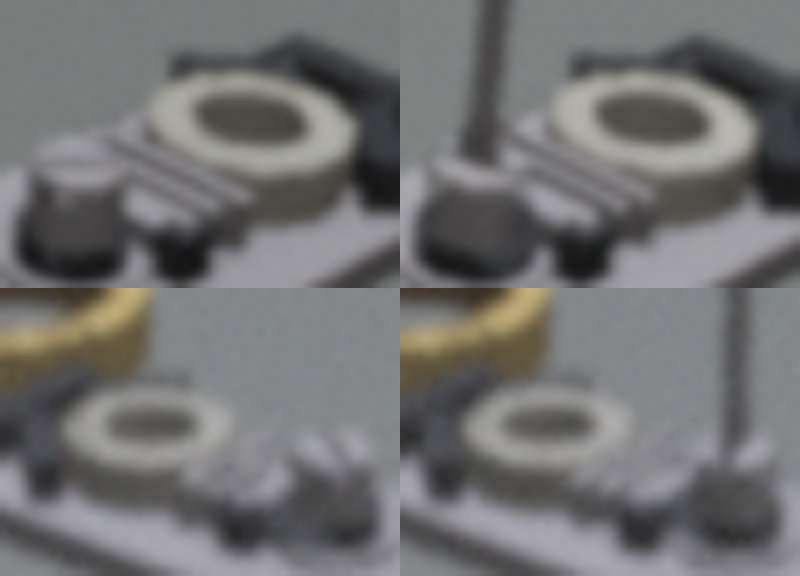

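```bash
cat > jaw.py <<'E'
from h import *
import pickle
np.set_printoptions(precision=3,suppress=True)
_,d6,D6=pickle.load(open("w6.pkl","rb"));d=get("scene");D=get("side")
ex=np.array([np.cos(np.radians(-24.6)),np.sin(np.radians(-24.6)),0])
g=lambda im:cv2.GaussianBlur(cv2.cvtColor(np.ascontiguousarray(im),cv2.COLOR_RGB2GRAY).astype(np.float32),(0,0),.7)
t0=g(cv2.imread("pics/scene0.png")[:,:,::-1])
S=np.array([.5389,-.1252,.0])
ey=np.array([-ex[1],ex[0],0])
def shift(a,b,dd,x0,x1,y0,y1,z):
    X,Y=np.meshgrid(np.arange(x0,x1,.0008),np.arange(y0,y1,.0008));P=S+X[...,None]*ex+Y[...,None]*ey;P[...,2]=z
    def samp(im,s):
        Q=P+s*ex;uv=np.array([proj(dd,q) for q in Q.reshape(-1,3)],np.float32).reshape(*X.shape,2)
        return cv2.remap(im,uv[...,0],uv[...,1],cv2.INTER_CUBIC)
    A=samp(a,0);A=A-A.mean();ss=np.arange(-.002,.0045,.0002);e=[]
    for s in ss:
        B=samp(b,s);B=B-B.mean();e.append(((A-B)**2).mean())
    k=int(np.argmin(e));k=min(max(k,1),len(ss)-2);f=np.polyfit(ss[k-1:k+2],e[k-1:k+2],2);return -f[1]/2/f[0]*1000,min(e),e[10]
for n,r in(("jaw plates",(.020,.040,-.014,.014,.030)),("ring",(.050,.092,-.02,.02,.032)),("baseplate edge",(-.04,-.02,-.04,.0,.014))):
    print(n,"w6",shift(t0,g(d6["image"]),d,*r),"now",shift(t0,g(d["image"]),d,*r))
E
python3 jaw.py
```

```text
jaw plates w6 (np.float64(1.7076358481651073), np.float32(17.723976), np.float32(26.214983)) now (np.float64(2.2436743836329596), np.float32(27.5665), np.float32(44.983337))
ring w6 (np.float64(0.2717334689030982), np.float32(5.2348022), np.float32(6.9744234)) now (np.float64(0.5326721089384588), np.float32(4.294509), np.float32(11.17706))
baseplate edge w6 (np.float64(0.03718002130243635), np.float32(1.6950297), np.float32(1.6950297)) now (np.float64(0.07829885413792316), np.float32(1.6405221), np.float32(1.6405221))
```

By vision the screw is at about 1.34 rad and the jaw has travelled 2.2 mm. The ring is seated (its last movement was 0.26 mm) and the spring is compressed. Torque gives about 7 N and angle about 15 to 20 N, both inside the limits, so I stop here. Next I unwind the tool inside the slot play and lift out.

Call:
{"fn": "carry_out", "kwargs": {
  "motion": [
    [[0,0,0,-0.02,0,0,0],[0,0,0,-0.04,0,0,0],[0,0,0,-0.05,0,0,0],[0,0,0,-0.06,0,0,0],[0,0,0,-0.06,0,0,0]]
  ]
}}

```text
time_s: 21.72
position: [0.5389, -0.1236, 0.1408]
tool_rot: [[-0.0, 0.785, 0.62], [0.0, 0.62, -0.785], [-1.0, -0.0, -0.0]]
ft_force: [2.4, 4.4, -2.4]
grip_width: 0.0192
```

```bash
python3 av.py; python3 jaw.py
```

```text
mean [ 1.8309  4.7057 -2.887   1.1592 -0.4458  0.1279  0.1193] eff [0.0591 0.1075 0.1257 0.1314 0.1329 0.1329 0.1325 0.1321]
22.1167 [ 0.5389 -0.1236  0.1408] -51.72885399740281
jaw plates w6 (np.float64(1.7076358481651073), np.float32(17.723976), np.float32(26.214983)) now (np.float64(2.4033921626600554), np.float32(30.098608), np.float32(49.77042))
ring w6 (np.float64(0.2717334689030982), np.float32(5.2348022), np.float32(6.9744234)) now (np.float64(0.5435027838956873), np.float32(4.1798625), np.float32(11.414424))
baseplate edge w6 (np.float64(0.03718002130243635), np.float32(1.6950297), np.float32(1.6950297)) now (np.float64(0.07354792067007943), np.float32(1.7856926), np.float32(1.7856926))
```

Call:
{"fn": "carry_out", "kwargs": {
  "motion": [
    [[0,0,0,-0.03,0,0,0],[0,0,0,-0.06,0,0,0],[0,0,0,-0.09,0,0,0],[0,0,0,-0.12,0,0,0],[0,0,0,-0.13,0,0,0]]
  ]
}}

```text
time_s: 22.63
position: [0.5389, -0.1238, 0.1409]
tool_rot: [[-0.0, 0.697, 0.717], [-0.0, 0.717, -0.697], [-1.0, -0.0, 0.0]]
ft_force: [0.6, 2.4, -2.1]
grip_width: 0.0189
```

```bash
python3 av.py
```

```text
mean [ 0.6349  2.8378 -1.7381  0.7785 -0.1521  0.0415 -0.0042] eff [-0.0531 -0.1329 -0.025   0.0217  0.0368  0.0403  0.0401  0.0389]
23.0333 [ 0.5389 -0.1237  0.1409] -44.296854734231985
```

Call:
{"fn": "carry_out", "kwargs": {
  "motion": [
    [[0,0,0,-0.02,0,0,0],[-0.15,0,0,-0.04,0,0,0],[-0.4,0,0,-0.04,0,0,0],[-0.7,0,0,-0.04,0,0,0],[-1,0,0,-0.04,0,0,0]]
  ]
}}

```text
time_s: 23.45
position: [0.5391, -0.124, 0.1514]
tool_rot: [[0.001, 0.669, 0.743], [-0.001, 0.743, -0.669], [-1.0, -0.0, 0.001]]
ft_force: [-1.1, 0.2, -0.2]
grip_width: 0.0194
```

Call:
{"fn": "carry_out", "kwargs": {
  "motion": [
    [[-0.5,0,0,0,0,0,0],[-1.2,0,0,0,0,0,0],[-1.9,0,0,0,0,0,0],[-2.3,0,0,0,0,0,0],[-2.3,0,0,0,0,0,0]]
  ]
}}

```text
time_s: 23.87
position: [0.5394, -0.1238, 0.1751]
tool_rot: [[0.002, 0.669, 0.743], [-0.001, 0.743, -0.669], [-1.0, 0.001, 0.002]]
ft_force: [-0.6, 0.1, -1.2]
grip_width: 0.0194
```

```bash
python3 av.py; python3 jaw.py; python3 - <<'E'
from h import *
s=env.observe();P,T=s["position"],s["tool_rot"];w=get("wrist");u,v=proj(w,P+T@[.0991,0,0]);u,v=int(u),int(v);print(u,v,P,T.tolist())
import pickle;pickle.dump((w,P,T),open("w7.pkl","wb"))
cv2.imwrite("pics/out.png",cv2.resize(w["image"][v-40:v+40,u-50:u+50],None,fx=7,fy=7,interpolation=cv2.INTER_CUBIC)[:,:,::-1])
E
```

```text
mean [-0.1924 -0.1095 -1.0803 -0.0091  0.0028 -0.0089  0.0001] eff [ 0.0003  0.0003  0.0002  0.0002 -0.      0.0002  0.0001 -0.    ]
24.2667 [ 0.5389 -0.1235  0.1736] -41.98666741416387
jaw plates w6 (np.float64(1.7076358481651073), np.float32(17.723976), np.float32(26.214983)) now (np.float64(2.0887834386055144), np.float32(24.682215), np.float32(39.732742))
ring w6 (np.float64(0.2717334689030982), np.float32(5.2348022), np.float32(6.9744234)) now (np.float64(0.5680937866898971), np.float32(4.4243855), np.float32(12.349191))
baseplate edge w6 (np.float64(0.03718002130243635), np.float32(1.6950297), np.float32(1.6950297)) now (np.float64(0.06374824036220682), np.float32(2.1185832), np.float32(2.1185832))
325 201 [ 0.53891631 -0.12358521  0.17366305] [[-0.0003134073466504508, 0.6689539075760975, 0.7433038216735505], [0.00010785348305903557, 0.7433038764675888, -0.6689539114138446], [-0.9999999450717291, -0.00012948716426907186, -0.00030510590461675576]]
```

View pics/out.png

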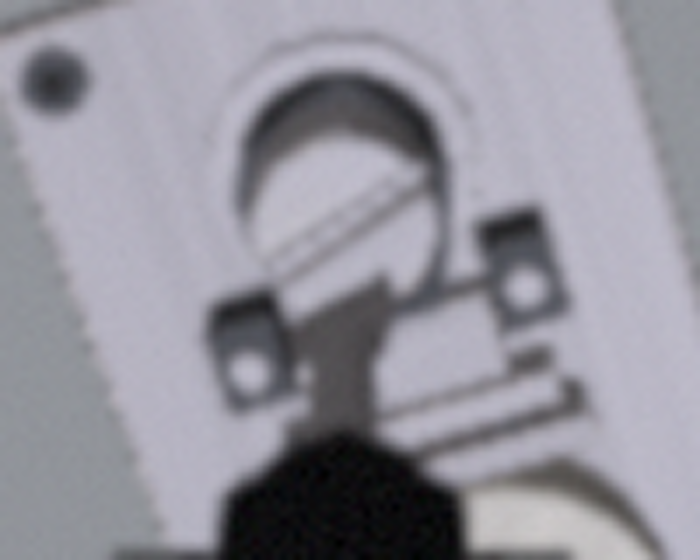

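The driver is out with the blade upright. The slot is clear from (275,272) to (418,183), and the blade edge runs from (297,328) to (388,280).

```bash
python3 - <<'E'
from h import *
import pickle
np.set_printoptions(precision=4,suppress=True)
w,P,T=pickle.load(open("w7.pkl","rb"))
q=lambda x,y,z:onz(w,275+(x-3)/7,161+(y-3)/7,z)
yaw=lambda a,b:np.degrees(np.arctan2(*(b-a)[1::-1]))
for a,b in[((418,183),(275,272)),((430,190),(285,282)),((400,180),(265,262))]:
    y=yaw(q(*a,.046),q(*b,.046));print("slot yaw",y,"screw rad",np.radians(-24.6-y))
c,d=q(388,280,.0746),q(297,328,.0746);m=(c+d)/2
print("blade yaw",yaw(c,d),"len",np.linalg.norm(c-d),"rel psi",yaw(c,d)+42,"off tool mm",1000*T.T@(m-P))
# clamp yaw again from this view: base plate edges, dark slit line of jaw
print("jaw line yaw",yaw(q(580,400,.03),q(410,460,.03)))
E
```

```text
slot yaw -98.99075162206482 screw rad 1.2983635488383434
slot yaw -98.42747994523313 screw rad 1.2885326034944011
slot yaw -99.68121500904313 screw rad 1.3104144083055866
blade yaw -102.89798756002313 len 0.011692197751345923 rel psi -60.897987560023125 off tool mm [99.0626 -1.2693  2.1888]
jaw line yaw -111.2298715398731
```

The screw stands at about 1.30 rad and stays put. Now I take the driver back to its stand.

```bash
python3 - <<'E'
from h import *
T=down(26.6);p=np.array([.5154,.2348,.216])+T@[0,.0003,-.0006];print(p);plan(p,26.6,3)
E
```

```text
[0.51472918 0.23479959 0.216     ]
[-1.41, 8.34, -8.59] [-0.399, -0.0, 0.0]
[-1.41, 11.02, -4.68] [-0.399, 0.0, 0.0]
[-1.41, 11.97, -0.03] [-0.399, 0.0, 0.0]
```

Call:
{"fn": "carry_out", "kwargs": {
  "motion": [
    [[-0.4,1.3,-1.3,-0.07,0,0,0],[-0.7,3,-3.1,-0.15,0,0,0],[-0.9,4.8,-5,-0.23,0,0,0],[-1.2,6.6,-6.8,-0.32,0,0,0],[-1.41,8.34,-8.59,-0.399,0,0,0]]
  ]
}}

```text
time_s: 24.83
position: [0.5308, -0.003, 0.1882]
tool_rot: [[0.0, 0.324, 0.946], [0.0, 0.946, -0.324], [-1.0, 0.0, 0.0]]
ft_force: [0.2, -0.4, -0.2]
grip_width: 0.019
```

Call:
{"fn": "carry_out", "kwargs": {
  "motion": [
    [[-0.28,2.2,-0.94,-0.08,0,0,0],[-0.56,4.4,-1.87,-0.16,0,0,0],[-0.85,6.6,-2.8,-0.24,0,0,0],[-1.13,8.8,-3.74,-0.32,0,0,0],[-1.41,11.02,-4.68,-0.399,0,0,0]]
  ]
}}

```text
time_s: 25.25
position: [0.5226, 0.1165, 0.2022]
tool_rot: [[0.0, -0.069, 0.998], [0.0, 0.998, 0.069], [-1.0, 0.0, 0.0]]
ft_force: [0.6, 0.1, -0.4]
grip_width: 0.019
```

Call:
{"fn": "carry_out", "kwargs": {
  "motion": [
    [[-0.4,3,0,-0.1,0,0,0],[-0.8,6,0,-0.2,0,0,0],[-1.1,8.8,0,-0.3,0,0,0],[-1.3,11,-0.03,-0.37,0,0,0],[-1.41,11.97,-0.03,-0.399,0,0,0]]
  ]
}}

```text
time_s: 25.67
position: [0.5142, 0.2372, 0.2163]
tool_rot: [[0.0, -0.453, 0.892], [0.001, 0.892, 0.453], [-1.0, 0.0, 0.001]]
ft_force: [-0.3, -0.0, -0.5]
grip_width: 0.0192
```

Call:
{"fn": "carry_out", "kwargs": {
  "motion": [
    [[0,0,0,0,0,0,0],[0,0,0,0,0,0,0],[0,0,0,0,0,0,0],[0,0,0,0,0,0,0],[0,0,0,0,0,0,0]]
  ]
}}

```text
time_s: 26.08
position: [0.5149, 0.2337, 0.2161]
tool_rot: [[-0.0, -0.446, 0.895], [-0.0, 0.895, 0.446], [-1.0, -0.0, -0.0]]
ft_force: [-0.8, 0.1, -1.1]
grip_width: 0.0193
```

```bash
python3 - <<'E'
from h import *
s=env.observe();P,T=s["position"],s["tool_rot"];print(P,np.degrees(np.arctan2(T[1,2],T[0,2])),s["ft_force"],s["grip_width"],s["time_s"])
plan([.5147,.2348,.195],26.6,1)
w=get("wrist");u,v=proj(w,P+T@[.0991,0,0]);u,v=int(u),int(v);print(u,v)
d=get("scene");print(proj(d,np.array([.585,-.147,.03])))
a=cv2.resize(w["image"][v-33:v+33,u-33:u+33],(396,396),interpolation=cv2.INTER_CUBIC)
b=cv2.resize(d["image"][205:255,390:440],(396,396),interpolation=cv2.INTER_CUBIC)
cv2.imwrite("pics/ret.png",np.hstack([a,b])[:,:,::-1])
E
python3 jaw.py
```

```text
[0.51491842 0.2337374  0.21606797] 26.478359990771605 [-0.82632728  0.12691069 -1.06496222] 0.019322797917289056 26.0833
[2.11, 0.1, 0.03] [-0.002, -0.0, 0.0]
324 203
(np.float64(421.9874575914468), np.float64(227.66141307524938))
jaw plates w6 (np.float64(1.7076358481651073), np.float32(17.723976), np.float32(26.214983)) now (np.float64(2.049425422829889), np.float32(24.449425), np.float32(38.8209))
ring w6 (np.float64(0.2717334689030982), np.float32(5.2348022), np.float32(6.9744234)) now (np.float64(0.5379018878727171), np.float32(3.60861), np.float32(10.561842))
baseplate edge w6 (np.float64(0.03718002130243635), np.float32(1.6950297), np.float32(1.6950297)) now (np.float64(0.02789638803611908), np.float32(0.68668544), np.float32(0.68668544))
```

View pics/ret.png

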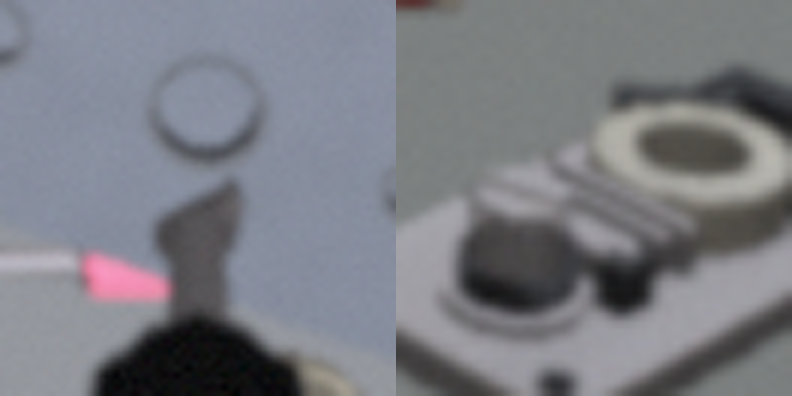

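The blade sits in the grip exactly as when lifted: edge (160,225) to (235,185). The hole is at (206,108), the ring is in its V and the jaw hasn't crept. I'll lower it.

Call:
{"fn": "carry_out", "kwargs": {
  "motion": [
    [[0.3,0.05,0.04,0,0,0,0],[1,0.09,0.07,0,0,0,0],[1.8,0.09,0.07,0,0,0,0],[2.6,0.09,0.07,0,0,0,0],[3.2,0.09,0.07,0,0,0,0]]
  ]
}}

```text
time_s: 26.7
position: [0.5145, 0.2358, 0.1826]
tool_rot: [[-0.002, -0.448, 0.894], [-0.0, 0.894, 0.448], [-1.0, 0.0, -0.002]]
ft_force: [0.3, 0.1, -1.0]
grip_width: 0.0192
```

Call:
{"fn": "carry_out", "kwargs": {
  "motion": [
    [[0,0,0,0,0,0,0],[0,0,0,0,0,0,0],[0.3,0,0,0,0,0,0],[0.8,0,0,0,0,0,0],[1.4,0,0,0,0,0,0]]
  ]
}}

```text
time_s: 27.12
position: [0.5151, 0.2359, 0.1701]
tool_rot: [[0.001, -0.448, 0.894], [0.0, 0.894, 0.448], [-1.0, -0.0, 0.001]]
ft_force: [0.2, 0.1, -1.5]
grip_width: 0.0194
```

Call:
{"fn": "carry_out", "kwargs": {
  "motion": [
    [[0.4,0,0,0,0,0,0],[0.8,0,0,0,0,0,0],[1.2,0,0,0,0,0,0],[1.6,0,0,0,0,0,0],[2,0,0,0,0,0,0]]
  ]
}}

```text
time_s: 27.53
position: [0.5149, 0.2359, 0.1497]
tool_rot: [[0.0, -0.448, 0.894], [0.0, 0.894, 0.448], [-1.0, -0.0, 0.0]]
ft_force: [1.1, 0.7, -1.3]
grip_width: 0.0195
```

Call:
{"fn": "carry_out", "kwargs": {
  "motion": [
    [[0.3,-0.05,0,0,0,0,0],[0.8,-0.11,0,0,0,0,0],[1.4,-0.11,0,0,0,0,0],[2.0,-0.11,0,0,0,0,0],[2.6,-0.11,0,0,0,0,0]]
  ]
}}

```text
time_s: 27.95
position: [0.5154, 0.2349, 0.1234]
tool_rot: [[-0.0, -0.448, 0.894], [-0.0, 0.894, 0.448], [-1.0, 0.0, -0.0]]
ft_force: [-0.2, 0.6, -0.1]
grip_width: 0.0191
```

Call:
{"fn": "carry_out", "kwargs": {
  "motion": [
    [[0.4,0,0,0,0,0,0],[0.8,0,0,0,0,0,0],[1.1,0,0,0,0,0,0],[1.35,0,0,0,0,0,0],[1.5,0,0,0,0,0,0]]
  ]
}}

```text
time_s: 28.37
position: [0.5154, 0.2349, 0.1089]
tool_rot: [[-0.0, -0.448, 0.894], [-0.0, 0.894, 0.448], [-1.0, 0.0, -0.0]]
ft_force: [0.3, -0.1, -0.8]
grip_width: 0.0191
```

Call:
{"fn": "carry_out", "kwargs": {
  "motion": [
    [[0.03,0,0,0,0,0,0],[0.06,0,0,0,0,0,0],[0.1,0,0,0,0,0,0],[0.13,0,0,0,0,0,0],[0.13,0,0,0,0,0,0]]
  ]
}}

```text
time_s: 28.78
position: [0.5154, 0.2349, 0.1079]
tool_rot: [[0.0, -0.448, 0.894], [0.0, 0.894, 0.448], [-1.0, 0.0, 0.0]]
ft_force: [-0.4, -0.5, -1.3]
grip_width: 0.019
```

Down to 0.8 mm above the rest height. I'll lower the last bit and release.

Call:
{"fn": "carry_out", "kwargs": {
  "motion": [
    [[0.03,0,0,0,0,0,0],[0.06,0,0,0,0,0,0],[0.07,0,0,0,0,0,0],[0.07,0,0,0,0,0,0],[0.07,0,0,0,0,0,0]]
  ]
}}

```text
time_s: 29.2
position: [0.5154, 0.2349, 0.1072]
tool_rot: [[0.0, -0.448, 0.894], [0.0, 0.894, 0.448], [-1.0, 0.0, 0.0]]
ft_force: [-0.7, -0.1, 0.0]
grip_width: 0.019
```

Call:
{"fn": "carry_out", "kwargs": {
  "motion": [
    [[0,0,0,0,0,0,2.2],[0,0,0,0,0,0,2.5],[0,0,0,0,0,0,3],[0,0,0,0,0,0,4],[0,0,0,0,0,0,5]]
  ]
}}

```text
time_s: 29.62
position: [0.5154, 0.2349, 0.1072]
tool_rot: [[0.0, -0.448, 0.894], [0.0, 0.894, 0.448], [-1.0, -0.0, 0.0]]
ft_force: [-0.1, -0.6, 1.3]
grip_width: 0.0494
```

Call:
{"fn": "carry_out", "kwargs": {
  "motion": [
    [[0,0,0,0,0,0,5],[-0.5,0,0,0,0,0,5],[-1.5,0,0,0,0,0,5],[-3.5,0,0,0,0,0,5],[-6,0,0,0,0,0,5]]
  ]
}}

```text
time_s: 30.03
position: [0.5149, 0.2347, 0.1676]
tool_rot: [[-0.002, -0.448, 0.894], [-0.001, 0.894, 0.448], [-1.0, 0.001, -0.002]]
ft_force: [0.4, -0.5, 0.0]
grip_width: 0.0501
```

Call:
{"fn": "carry_out", "kwargs": {
  "motion": [
    [[-2,0,0,0,0,0,5],[-4,0,0,0,0,0,5],[-6,0,0,0,0,0,5],[-8,0,0,0,0,0,5],[-9,0,0,0,0,0,5]]
  ]
}}

```text
time_s: 30.45
position: [0.5158, 0.235, 0.2608]
tool_rot: [[0.005, -0.448, 0.894], [0.001, 0.894, 0.448], [-1.0, -0.001, 0.004]]
ft_force: [0.3, -0.7, -0.5]
grip_width: 0.0499
```

```bash
python3 st.py; python3 jaw.py; python3 - <<'E'
from h import *
d=get("side");w=get("wrist")
a=cv2.resize(d["image"][195:295,270:370],(400,400),interpolation=cv2.INTER_CUBIC)
u,v=proj(w,np.array([.5155,.2348,.12]));u,v=int(u),int(v);b=cv2.resize(w["image"][v-40:v+40,u-40:u+40],(400,400),interpolation=cv2.INTER_CUBIC);print(u,v)
cv2.imwrite("pics/fin.png",np.hstack([a,b])[:,:,::-1])
E
```

```text
30.45 [0.5158 0.235  0.2608] psi 26.598642117409796 [ 0.314  -0.6705 -0.4826] [ 0.0383 -0.0204 -0.0396] 0.049903963310957394 3.569210548448609e-05 -0.018066452234278396
jaw plates w6 (np.float64(1.7076358481651073), np.float32(17.723976), np.float32(26.214983)) now (np.float64(2.0037142445820324), np.float32(23.872036), np.float32(36.984642))
ring w6 (np.float64(0.2717334689030982), np.float32(5.2348022), np.float32(6.9744234)) now (np.float64(0.5530987687221726), np.float32(3.454742), np.float32(10.800964))
baseplate edge w6 (np.float64(0.03718002130243635), np.float32(1.6950297), np.float32(1.6950297)) now (np.float64(0.029898134078122224), np.float32(0.6629503), np.float32(0.6629503))
324 189
```

View pics/fin.png

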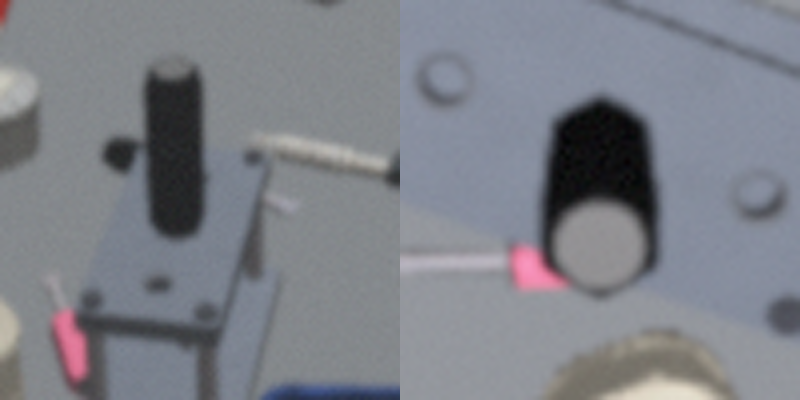

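```bash
for i in 1 2 3 4; do python3 jaw.py | grep -v base | sed 's/.*now//'; done
```

```text
(np.float64(2.0291236002843025), np.float32(23.784182), np.float32(37.26145))
 (np.float64(0.5401196824090326), np.float32(3.496953), np.float32(10.492162))
 (np.float64(2.1036750978236), np.float32(24.08013), np.float32(38.64366))
 (np.float64(0.5529314707673074), np.float32(3.2657385), np.float32(10.662018))
 (np.float64(1.9882926401805436), np.float32(23.391403), np.float32(36.63477))
 (np.float64(0.5349619449816203), np.float32(3.2653463), np.float32(10.0791025))
 (np.float64(2.0501962823494693), np.float32(22.12754), np.float32(35.784363))
 (np.float64(0.5485987785270928), np.float32(3.0620213), np.float32(10.303748))
```

```bash
python3 st.py; python3 -c "
from rig import env
print(env.close_job())"
```

```text
31.05 [0.5154 0.2349 0.2568] psi 26.595953523818395 [-0.3882  0.1068 -0.3428] [-0.008   0.0163 -0.0326] 0.0502060692141055 -9.968541405669384e-06 0.048292351629242614
the job is handed in; nothing more can be done
None
```

I took the large black screwdriver from its stand, seated the blade about 4.3 mm into the slot and turned the screw clockwise to about 1.30 rad. I then lifted it out and put it back in the middle hole. I handed the job in at 31 s; it reports no verdict.

- **Screwdriver:** it went back to the height and place it was taken from, within 0.1 mm by the arm's reading. The last pictures show it upright in its hole. The gripper was open and about 10 cm above the handle.
- **Ring:** it moved about 0.5 mm into the V and then stayed still. The jaw did not creep over the last 5 s (2.04 ± 0.05 mm of travel).
- **Nip force, where the checks disagree:** the torque rise of 0.028 Nm gives about 7 N. The screw angle past the stated 1.1 rad nip point gives about 13 to 20 N. Both lie within the snug range of 5 to 20 N. The torque also rose more slowly per radian than the data would suggest, and I did not find out why; the driver twists elastically in the grip by about 0.2 rad.
- **Lateral force:** I saw about 5 N sideways on the blade at most, and almost no vertical load.
- **Pictures:** I viewed 16, over the budget of 10 plus one or two. The extra ones checked the nip and the return to the stand.

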